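# Load workpieces square into the nests of an indexing wheel

## Robot

A 7-joint arm with a two-finger parallel gripper is mounted at the origin on the work surface. World frame = base frame: x ahead of the robot, y to its left, z up, the work surface at z = 0. Lengths are in m, angles in rad, forces in N, time in s.
With the tool pointing down it reaches from about 0.425 to 1.025 m from the base axis. Payload 9.4 kg.
Tool frame: the origin (TCP) lies midway between the tips of the shut fingers; the grasp point (between the pads) lies 19 mm behind it; y points along the fingers, x is the direction in which the jaws open and shut, and the axes are right-handed (so a half turn about y gives the same grasp; the last joint's range is limited). The gripper opens to 93 mm and grips with 3 to 60 N. Pads are 15 mm wide; open, the fingers measure 128 mm over their backs; the gripper's body (75 mm by 188 mm) begins 65 mm behind the grasp point.
Start: joints at [1.119, 0.599, -0.003, 1.599, 0.002, 0.943, -0.08], TCP at [0.265, -0.675, 0.219] pointing down, gripper open.
Joint ranges: [-2.57, 2.57], [-0.35, 1.97], [-1.29, 1.29], [0.11, 2.56], [-1.05, 4.19], [0.11, 1.86], [-2.63, 2.63]. Speed limits (rad/s): [2.22, 2.22, 3.01, 3.01, 3.14, 3.14, 3.14].

## Interface

Orientations are given as a unit quaternion [x, y, z, w].
In Python, from station import status, viewer, job gives the robot as it stands.
- The arm moves only by the tool send_rows, never from a script. Its argument "targets" is text: rows parted by semicolons, each of 7 numbers parted by spaces: the shift along the tool's x, y, z in cm, then the turn, a rotation vector about the tool's x, y, z in degrees, then the finger opening in cm, from 0 to 9.3. In form: x y z rx ry rz jaw; .... A call has 1 to 20 rows; each row shifts and turns the commanded pose from where the row before left it, along the tool's axes as they then stand; what a row does not reach is not made up. A row lasts 1/12 s, in which the tool goes at most 41.7 mm and 7.16 degrees, less where a joint would pass 70% of its speed; a pose out of reach is approached as far as the arm can. A call with a gripper value outside its range is refused whole. The fingers move at their own pace and stop on an object; the grip force is fixed at half the most. Time passes only in rows, so rows that do not move let the fingers close. It gives the time, the measured TCP pose, the force and the opening at its end, in the units of the state.
- status.get_obs(): the state, without advancing time (a new reading comes with each control period).
- viewer.get_image(name): name is "scene" or "top"; returns a dict with "image" (400x640x3 uint8, red, green, blue), "camera_matrix" (3x3 intrinsics, pixels), "position" and "rotation" of the camera in the world. Camera axes: x right, y down, z forward; pixel columns grow to the right and rows downward; lengths in m; the calibration is good to about 2 mm. A picture is of the moment at which its call begins. There is no depth.
- job.finish_job(): hands the job in, once; it reports no verdict.
The state is a dict: "clock": time; "q": joint angles; "qd": joint speeds; "joint_torque": joint torques, N m; "tcp_pos": TCP position; "orientation": TCP orientation; "contact_force": force on the tool from outside, world axes, zero at the start; "ft_torque": the same for the moment, N m; "gripper_width": opening from 0.0 (shut) to 1.0 (fully open).
Only numpy, scipy, OpenCV 4.12 (cv2) and the standard library are available. Lean on these libraries where they do the work, as an engineer would, in place of code of your own. Each camera call takes 0.05 s, during which the arm holds its last target. There are 200 camera calls.

## Task

Load every aluminium workpiece lying on the bench into its own nest on the indexing wheel, the nest whose long fence is as long as the piece: turn the wheel by its posts to bring that nest to the pointer before you load it, then set the piece in right way up and push it square and flush against both fences. When all are seated, turn the wheel so that the tall post stands right at the pointer, with every piece still flush in its nest; leave the other things on the bench where they are.

Things in the scene. Friction and masses are not known exactly. Their poses are not given: they have to be found in the camera images.
- bar: plain machined aluminium bar, 100 long x 36 wide x 30 mm high, 0.29 kg; origin at the centre of its underside, x along its length, y across its width, z up
- channel: aluminium U-channel piece, open side up, 80 long x 44 wide x 34 mm high, 0.26 kg; the groove runs its full length, 22 mm wide and 18 mm deep; origin at the centre of its underside, x along its length, z up
- block: short aluminium block, 60 long x 40 wide x 28 mm high, with a round boss (26 mm across, 10 mm high) in the middle of its top, 0.20 kg; origin at the centre of its underside, x along its length, z up
- station: fixed grey base of the wheel; origin on the bench under the wheel's axis. Its -x axis is the loading direction; there, past the rim, a white diamond pointer lies on the bench. A clear flat guard (underside 88, top 96 mm above the bench) covers the wheel's rear half, x 2 to 182, y -190 to 190 mm, on four 12 mm pillars at x 12 and 172, y +-182 mm; loaded pieces pass beneath it
- wheel (a joint): turn of the wheel about its upright axis, rad, anticlockwise from above; free past full turns (18 rad each way), stays where left, stiff: about 1.8 Nm (13 N at a post). Dark steel disc 330 mm across, top face 30 mm above the bench; at its rim three posts, midway between them (60 degrees off) three L-shaped nests; on its axis a hub 60 mm across, 14 mm high
- post_tall (a point): foot (on the wheel's top face) of the tall post, 18 mm across and 50 mm high, 145 mm from the wheel's axis, between the nests of the channel and the block; axes as the wheel's
- post_b (a point): foot of a short post, 18 mm across and 35 mm high, 145 mm from the wheel's axis, between the nests of the bar and the channel
- post_c (a point): foot of the other short post, 18 mm across and 35 mm high, 145 mm from the wheel's axis, between the nests of the bar and the block
- pointer (a point): the place at the pointer's tip: on the station's -x axis, 145 mm from the wheel's axis, at the height of the wheel's top face; where a post's foot comes when that post stands at the pointer
- load_point (a point): loading point: on the station's -x axis, 80 mm from the wheel's axis, at the height of the wheel's top face; where a nest's seat comes when that nest is at the pointer (to within 2 mm)
- bottle: bystander: white plastic bottle, 60 mm across, 150 mm high; origin at the centre of its underside
- ring_gauge: bystander: steel ring 90 mm across, 24 mm high, lying flat; origin at the centre of its underside
- gauge_case: bystander: closed wooden case 90 x 140 x 45 mm; origin at the centre of its underside
- screwdriver: bystander: screwdriver lying on the bench, about 200 mm long, along its x
- nest_bar (a point): the bar's nest: an L of two aluminium fences, 10 mm thick, 16 mm high, on the wheel's top face. Origin: inner corner of the L, on that face; x along the long (back) fence, y outward to the rim, z up. The back fence spans x 0 to 100 mm (y -10 to 0), the side fence y -10 to 36 mm (x -10 to 0). The seated bar lies along x with its centre at x 50, y 18 mm, 78 mm from the wheel's axis
- seat_bar (a point): centre of the bar's seat in its nest, on the wheel's top face; axes as the nest's
- nest_channel (a point): the channel's nest: an L of two aluminium fences, 10 mm thick, 16 mm high, on the wheel's top face. Origin: inner corner of the L, on that face; x along the long (back) fence, y outward to the rim, z up. The back fence spans x 0 to 80 mm (y -10 to 0), the side fence y -10 to 36 mm (x -10 to 0). The seated channel lies along x with its centre at x 40, y 22 mm, 82 mm from the wheel's axis
- seat_channel (a point): centre of the channel's seat in its nest, on the wheel's top face; axes as the nest's
- nest_block (a point): the block's nest: an L of two aluminium fences, 10 mm thick, 16 mm high, on the wheel's top face. Origin: inner corner of the L, on that face; x along the long (back) fence, y outward to the rim, z up. The back fence spans x 0 to 60 mm (y -10 to 0), the side fence y -10 to 36 mm (x -10 to 0). The seated block lies along x with its centre at x 30, y 20 mm, 80 mm from the wheel's axis
- seat_block (a point): centre of the block's seat in its nest, on the wheel's top face; axes as the nest's

How it is judged:
At the end, for the whole second after the job is handed in: Each workpiece present lies right way up and still in its own nest, its centre within 2.5 mm of the seated place along each fence and square within 0.03 rad (about 1.7 degrees); the wheel is at rest with the foot of the tall post within 20 mm of the pointer place (x of bar in the frame of nest_bar between 0.0475 and 0.0525 m and y of bar in the frame of nest_bar between 0.0155 and 0.0205 m and z of bar in the frame of nest_bar between -0.003 and 0.004 m and angle between the x axis of bar and the x axis of nest_bar, either way round below 0.03 rad and angle between each of bar, channel, block's own z axis and vertical below 0.05 rad and linear speed of each of bar, channel, block below 0.01 m/s and x of channel in the frame of nest_channel between 0.0375 and 0.0425 m and y of channel in the frame of nest_channel between 0.0195 and 0.0245 m and z of channel in the frame of nest_channel between -0.003 and 0.004 m and angle between the x axis of channel and the x axis of nest_channel, either way round below 0.03 rad and x of block in the frame of nest_block between 0.0275 and 0.0325 m and y of block in the frame of nest_block between 0.0175 and 0.0225 m and z of block in the frame of nest_block between -0.003 and 0.004 m and angle between the x axis of block and the x axis of nest_block, either way round below 0.03 rad and horizontal distance between post_tall and pointer below 0.02 m and velocity of joint wheel between -0.03 and 0.03 rad/s); the robot touches nothing.
It fails at once if the robot handles the bar in its nest while that nest is well away from the pointer (the piece over 60 mm from the loading point) (contact force between the fingers and bar above 1 N and distance between bar and seat_bar below 0.02 m and horizontal distance between bar and load_point above 0.06 m).
It fails at once if the robot handles the channel in its nest while that nest is well away from the pointer (the piece over 60 mm from the loading point) (contact force between the fingers and channel above 1 N and distance between channel and seat_channel below 0.02 m and horizontal distance between channel and load_point above 0.06 m).
It fails at once if the robot handles the block in its nest while that nest is well away from the pointer (the piece over 60 mm from the loading point) (contact force between the fingers and block above 1 N and distance between block and seat_block below 0.02 m and horizontal distance between block and load_point above 0.06 m).
It fails at once if the bottle, ring, wooden case or screwdriver is pushed more than 30 mm out of its place (distance of any of bottle, ring_gauge, gauge_case, screwdriver from where it was at the start of the episode above 0.03 m).
Of bar, channel, block only 2 to 3 are there at a start; the rules pass over those that are not, and their reading is None.
At some moment in a run one of bar, channel, block may be knocked a few centimetres aside while the robot is not near it.
Once in a run the grip may slacken for a moment while it holds something.
It also fails if it takes over 210 s, if anything falls off the work surface, if the arm or the gripper's body presses on something with over 40 N, if the wrist force passes 120 N, or if a joint passes its speed limit or range.

## Working session

There is one attempt and no reset: what is moved stays moved. The work goes in short steps, Python scripts to look and compute and a tool call to move; the robot and the scene stay as the last step left them, time stands still between calls to the robot, and variables do not carry over. Pictures are saved under pics/ and viewed, about 12 in all and at most 16, crops included, and the job is handed in when it is done.

Besides the shell and the picture viewer there is one more tool, called by a JSON object that holds its "method" and its "body", one argument or row to a line. send_rows: Moves the arm, as the interface text tells. Its arguments: {"type":"object","properties":{"targets":{"type":"string"}},"required":["targets"]}

```bash
mkdir -p pics; ls; python3 - <<'E'
from station import status, viewer
import cv2
print(status.get_obs())
for n in("top","scene"):
    d=viewer.get_image(n); cv2.imwrite(f"pics/{n}0.png",d["image"][:,:,::-1]); print(n,d["camera_matrix"],d["position"],d["rotation"])
E
```

```text
pics
{'clock': 0.0, 'q': array([ 1.11934131,  0.60011345, -0.00252581,  1.60010413,  0.00180042,
        0.94289484, -0.07980355]), 'qd': array([ 1.08346027e-03, -3.54753396e-04, -1.05813714e-03,  1.06371923e-03,
       -1.90468084e-05, -3.62982580e-05, -4.36851104e-05]), 'joint_torque': array([-1.51070773e-03, -7.65077233e+01,  1.49734195e+00, -2.52351183e+01,
       -5.23775176e-02,  1.69842259e-02,  1.75738401e-04]), 'tcp_pos': array([ 0.26518271, -0.67425287,  0.21777785]), 'orientation': array([-0.58414064,  0.39856574, -0.3976234 ,  0.58465434]), 'contact_force': array([0.03059301, 0.21220836, 0.20941706]), 'ft_torque': array([-0.02269595,  0.0110953 ,  0.01624451]), 'gripper_width': 1.001515241592344}
top [[372.12392003   0.         320.88056315]
 [  0.         372.12392003 197.98182531]
 [  0.           0.           1.        ]] [0.38102997 0.05641098 1.19133321] [ 0.71102497 -0.69890017  0.0542479  -0.0551291 ]
scene [[453.81289859   0.         317.2698104 ]
 [  0.         453.81289859 202.33808076]
 [  0.           0.           1.        ]] [1.284417   0.22960047 1.28875364] [ 0.60811991  0.74975685 -0.20563869 -0.16052279]
```

View pics/top0.png

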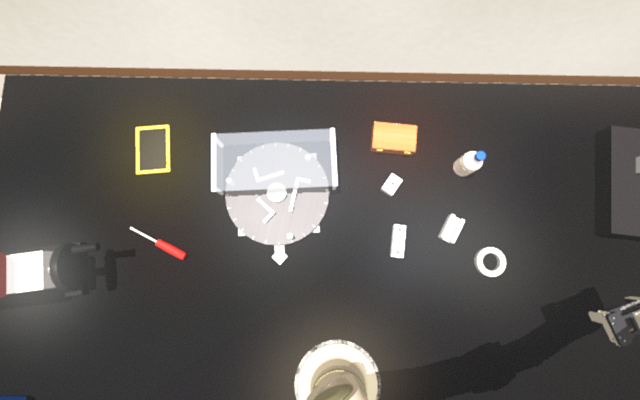

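View pics/scene0.png

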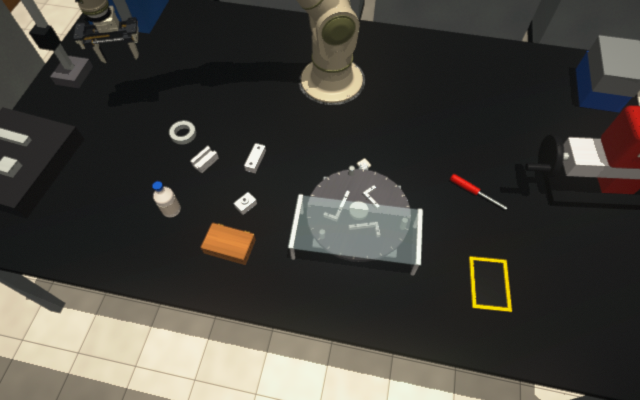

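Both views show all three pieces: bar at top px (398,241), channel (452,228), block (392,184). The wheel is at (277,193) with its pointer at (280,253). I'll measure these.

```bash
cat > h.py <<'E'
import numpy as np, cv2, time
from scipy.spatial.transform import Rotation as R
from station import status, viewer, job
class Cam:
    def __init__(s,n):
        d=viewer.get_image(n); s.im=d["image"]; s.K=np.array(d["camera_matrix"]); s.p=np.array(d["position"])
        r=np.array(d["rotation"]); s.R=R.from_quat(r).as_matrix() if r.size==4 else r
    def ray(s,uv,z):
        uv=np.atleast_2d(np.asarray(uv,float)); h=np.c_[uv,np.ones(len(uv))]@np.linalg.inv(s.K).T@s.R.T
        return s.p+h*((z-s.p[2])/h[:,2])[:,None]
    def proj(s,P):
        c=(np.atleast_2d(P)-s.p)@s.R; h=c@s.K.T; return h[:,:2]/h[:,2:]
    def gray(s): return cv2.cvtColor(s.im,cv2.COLOR_RGB2GRAY)
    def crop(s,name,x0,y0,w,h,k): cv2.imwrite(f"pics/{name}.png",cv2.resize(s.im[y0:y0+h,x0:x0+w,::-1],None,fx=k,fy=k,interpolation=cv2.INTER_CUBIC))
    def blobs(s,x0,y0,w,h,th=120,amin=20):
        g=cv2.resize(s.gray()[y0:y0+h,x0:x0+w],None,fx=4,fy=4,interpolation=cv2.INTER_CUBIC)
        cs,_=cv2.findContours((g>th).astype(np.uint8),cv2.RETR_EXTERNAL,cv2.CHAIN_APPROX_NONE)
        return [((c[:,0,:]+.5)/4-.5+[x0,y0]) for c in cs if cv2.contourArea(c)>amin*16]
def rect(P):  # min-area rect of world xy pts -> centre,(L,W),yaw of long side deg
    (c,(a,b),t)=cv2.minAreaRect((P[:,:2]*1000).astype(np.float32))
    if a<b: a,b,t=b,a,t+90
    return np.round(c,1),(round(a,1),round(b,1)),round((t+90)%180-90,1)
E
python3 - <<'E'
from h import *
t=Cam("top"); s=Cam("scene")
t.crop("tw",205,120,140,150,5); t.crop("tp",370,165,120,110,6)
s.crop("sw",280,150,160,130,5)
print(t.ray([[277,193],[280,253],[398,241],[452,228],[392,184]],.03))
for c,b in(("top",t.blobs(370,165,115,100,150)),("scene",s.blobs(185,135,90,85,150))):
    k=t if c=="top" else s
    for q in b: print(c,q.mean(0).round(1),rect(k.ray(q,.03)))
E
```

```text
[[ 0.57584664  0.19857451  0.03      ]
 [ 0.38821675  0.18266794  0.03      ]
 [ 0.43132784 -0.18213395  0.03      ]
 [ 0.47455667 -0.35115642  0.03      ]
 [ 0.61112256 -0.16573125  0.03      ]]
top [480.1 256.9] (array([ 390.6, -432. ]), (54.6, 31.5), -2.9)
top [398.1 240.7] (array([ 432.9, -182.4]), (106.5, 45.1), -6.2)
top [451.7 228.2] (array([ 474.2, -350. ]), (92.1, 56.7), -27.8)
top [391.4 184. ] (array([ 611.3, -164.2]), (68.6, 46.5), -34.2)
top [466.4 168.3] (array([ 660.9, -407.9]), (93.7, 35.2), -89.0)
scene [244.7 201.3] (array([ 612.7, -165.6]), (62.0, 43.5), -34.3)
scene [204.8 158.6] (array([ 478.4, -346.7]), (88.0, 26.3), -27.5)
scene [199.9 154. ] (array([ 462.8, -369.9]), (81.9, 15.1), -27.3)
scene [254.4 155.7] (array([ 431.6, -184.4]), (103.6, 39.2), -6.3)
```

View pics/tw.png

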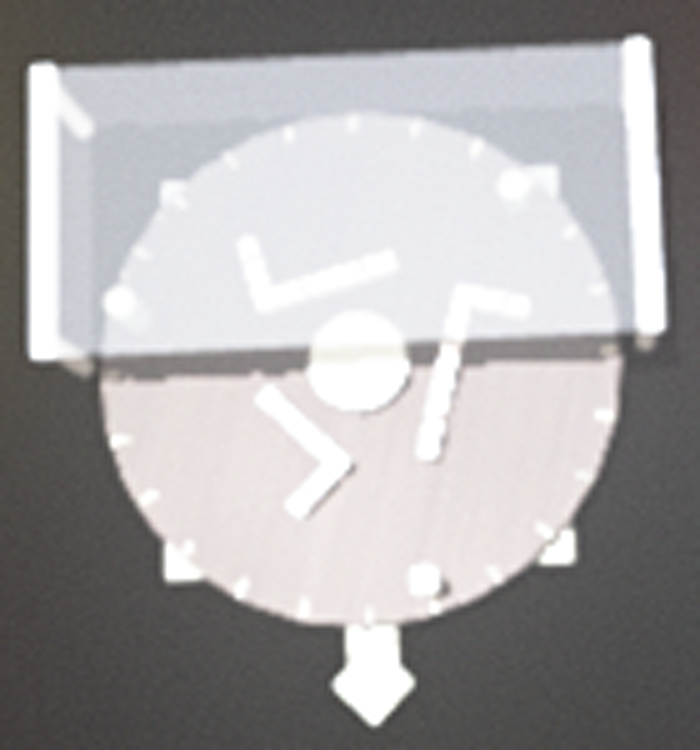

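View pics/tp.png

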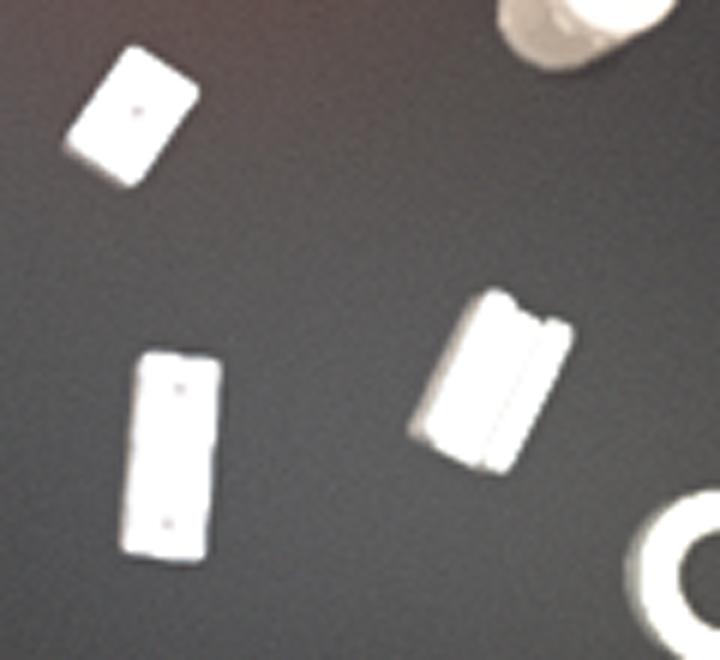

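View pics/sw.png

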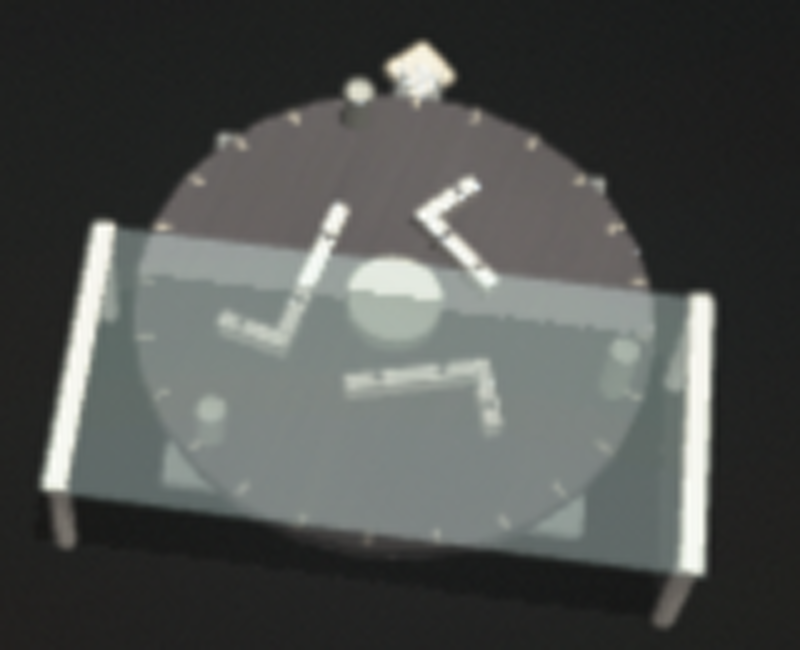

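Wheel crop: the hub is at (358,361), post_c at (424,580) in front, the tall post at (118,303) on the left, and post_b at the rear right. The block's nest is front left, the bar's is right and the channel's is at the rear. The pieces crop shows all three upright. Next I'll get exact positions.

```bash
cat >> h.py <<'E'
def tool():
    o=status.get_obs(); M=R.from_quat(o["orientation"]).as_matrix()
    return o,M
E
python3 - <<'E'
from h import *
t=Cam("top"); s=Cam("scene")
o,M=tool(); print("tool axes\n",M.round(3))
for th in(200,235,250):
  print(th)
  for q in t.blobs(205,120,140,150,th,6):
    (c,r)=cv2.minEnclosingCircle(q.astype(np.float32)); m=cv2.moments((q*100).astype(np.int32)); cc=(m["m10"]/m["m00"]/100,m["m01"]/m["m00"]/100)
    print("T",np.round(cc,1),round(r,1),t.ray([cc],.044)[0].round(4)[:2], rect(t.ray(q,.046)))
for th in(100,140,180):
  for q in s.blobs(280,150,160,130,th,6):
    (c,r)=cv2.minEnclosingCircle(q.astype(np.float32)); m=cv2.moments((q*100).astype(np.int32)); cc=(m["m10"]/m["m00"]/100,m["m01"]/m["m00"]/100)
    print(th,"S",np.round(cc,1),round(r,1),s.ray([cc],.044)[0].round(4)[:2], rect(s.ray(q,.046)))
E
```

```text
tool axes
 [[ 0.366 -0.     0.931]
 [-0.931  0.     0.366]
 [-0.001 -1.    -0.   ]]
200
T [272.6 183.5] 81.3 [0.6037 0.2116] (array([566.2, 204. ]), (426.5, 398.2), 3.8)
235
T [279.1 253.3] 11.9 [0.3871 0.1839] (array([390.4, 184. ]), (53.8, 53.4), -39.8)
T [290.5 241. ] 3.2 [0.425  0.1503] (array([425.7, 152.3]), (19.1, 6.8), -89.0)
T [266.  241.2] 5.0 [0.4232 0.2254] (array([420.3, 221.4]), (27.0, 14.8), 56.7)
T [252.9 236.9] 2.2 [0.4357 0.2661] (array([435.4, 265.1]), (12.3, 9.9), -43.3)
T [303.2 234. ] 2.1 [0.4471 0.1118] (array([447.2, 111.8]), (12.5, 9.7), 46.1)
T [289.1 235.3] 4.1 [0.4423 0.1551] (array([442.1, 154.8]), (22.9, 21.5), 1.0)
T [240.9 231.8] 4.6 [0.4506 0.3037] (array([452. , 301.4]), (24.0, 22.2), 3.0)
T [316.7 229.5] 4.1 [0.4617 0.0706] (array([463.8,  72.7]), (19.2, 19.2), 1.0)
T [313.2 225.5] 2.2 [0.4739 0.0816] (array([473.7,  81.6]), (13.1, 8.6), 64.5)
T [270.2 223.3] 5.5 [0.4784 0.2144] (array([479.7, 214.7]), (33.5, 10.8), -16.4)
T [234.3 218.9] 2.2 [0.4899 0.326 ] (array([490. , 325.4]), (13.4, 10.1), -51.3)
T [321.1 214.6] 1.8 [0.5079 0.0577] (array([508
[... 4368 characters left out ...]
]), (188.4, 14.7), 3.8)
180 S [358.8 205.7] 9.6 [0.5624 0.1976] (array([562.3, 197.5]), (60.2, 29.8), -86.2)
180 S [342.3 202.8] 6.4 [0.5627 0.1448] (array([563.9, 145.1]), (46.1, 13.7), -12.6)
180 S [373.8 202. ] 6.9 [0.5396 0.2421] (array([540.6, 241.1]), (45.5, 11.7), 50.5)
180 S [295.5 220.9] 27.1 [0.6561 0.0143] (array([653.8,  15. ]), (188.2, 15.4), 3.7)
180 S [346.6 193.4] 3.2 [0.5256 0.1518] (array([526.7, 152. ]), (23.5, 10.9), -12.6)
180 S [368.5 190.8] 6.8 [0.5015 0.219 ] (array([499.3, 219.9]), (48.7, 22.1), -23.9)
180 S [351.4 167.9] 2.0 [0.4246 0.15  ] (array([426. , 150.3]), (14.1, 12.4), 10.0)
180 S [363.6 163.8] 6.3 [0.4001 0.187 ] (array([402.1, 187. ]), (35.0, 33.5), 47.2)
```

```bash
python3 - <<'E'
from h import *
t=Cam("top"); s=Cam("scene")
P=np.array([t.ray([[289.2,235.35]],.065)[0],t.ray([[228.6,180.0]],.08)[0],t.ray([[307.4,156.5]],.065)[0]])[:,:2]
C=P.mean(0); print("posts c,tall,b",P.round(4),"axis",C.round(4),[np.hypot(*(p-C)).round(4) for p in P])
a=[np.degrees(np.arctan2(*(p-C)[::-1])).round(2) for p in P]; print("polar",a)
print("diamond",t.ray([[279.1,254]],.003),s.ray([[363.5,164]],.003), "post_c scene",s.ray([[351.4,167.9]],.065))
for L in((.03,"bar",[398.1,240.7],[254.4,155.7]),):pass
for nm,z,(a0,a1) in(("bar",.03,((370,215),(60,50))),("channel",.034,((435,208),(36,42))),("block",.028,((375,168),(34,32)))):
    for q in t.blobs(*a0,*a1,225,20): print(nm,"T",rect(t.ray(q,z)))
for nm,z,(a0,a1) in(("bar",.03,((240,138),(30,40))),("channel",.034,((188,142),(34,36))),("block",.028,((232,190),(30,28)))):
    for q in s.blobs(*a0,*a1,170,20): print(nm,"S",rect(s.ray(q,z)))
E
```

```text
posts c,tall,b [[0.4411 0.1529]
 [0.6051 0.3413]
 [0.687  0.1036]] axis [0.5777 0.1993] [np.float64(0.1442), np.float64(0.1446), np.float64(0.1452)]
polar [np.float64(-161.26), np.float64(79.1), np.float64(-41.2)]
diamond [[0.38521238 0.18833827 0.003     ]] [[0.37198584 0.18526267 0.003     ]] post_c scene [[0.43927935 0.15123462 0.065     ]]
bar T (array([ 432.8, -183. ]), (103.5, 40.7), -6.1)
channel T (array([ 472.9, -350.6]), (87.9, 50.2), -26.6)
block T (array([ 612.4, -164.9]), (63.9, 43.7), -34.2)
bar S (array([ 431.5, -184.4]), (101.9, 37.6), -6.3)
channel S (array([ 481. , -344.7]), (86.5, 24.2), -27.4)
channel S (array([ 465.5, -368.1]), (80.4, 13.4), -27.3)
block S (array([ 611.5, -166.4]), (60.9, 41.9), -34.2)
```

Axis (0.577,0.199), pointer direction at polar 183.7°, post_c at 198.8°. The block's nest needs +45°, so I go to post_c first.

{"method": "send_rows", "body": {
  "targets": "-1.875 0 2.54 0 0 0 9.3;-1.875 0 2.54 0 0 0 9.3;-1.875 0 2.54 0 0 0 9.3;-1.875 0 2.54 0 0 0 9.3;-1.875 0 2.54 0 0 0 9.3;-1.875 0 2.54 0 0 0 9.3;-1.875 0 2.54 0 0 0 9.3;-1.875 0 2.54 0 0 0 9.3;-1.875 0 2.54 0 0 0 6;-1.875 0 2.54 0 0 0 6;-1.875 0 2.54 0 0 0 6;-1.875 0 2.54 0 0 0 6;-1.875 0 2.54 0 0 0 6;-1.875 0 2.54 0 0 0 6"
}}

```text
clock: 1.57
tcp_pos: [0.5009, -0.2989, 0.2188]
orientation: [-0.584, 0.398, -0.398, 0.584]
contact_force: [0.2, -0.1, -0.2]
gripper_width: 0.656
```

{"method": "send_rows", "body": {
  "targets": "-2.955 0 0.739 0 0 0 6;-2.955 0 0.739 0 0 0 6;-2.955 0 0.739 0 0 0 6;-2.955 0 0.739 0 0 0 6;-2.955 0 0.739 0 0 0 6;-2.955 0 0.739 0 0 0 6;-2.955 0 0.739 0 0 0 6;-2.955 0 0.739 0 0 0 6;-2.955 0 0.739 0 0 0 6;-2.955 0 0.739 0 0 0 6;-2.955 0 0.739 0 0 0 6;-2.955 0 0.739 0 0 0 6;-2.955 0 0.739 0 0 0 6;-2.955 0 0.739 0 0 0 6;-2.955 0 0.739 0 0 0 6;0 3 0 0 0 0 6;0 3 0 0 0 0 6;0 0 0 0 0 0 6;0 0 0 0 0 0 6"
}}

```text
clock: 3.15
tcp_pos: [0.4403, 0.1525, 0.1581]
orientation: [0.585, -0.399, 0.397, -0.583]
contact_force: [0.1, -0.1, 0.6]
gripper_width: 0.647
```

```bash
cat >> h.py <<'E'
AX=np.array([.577,.199]); PH=183.7
def goto(x,y,z,yaw=None):
    "print shift in present tool axes (cm) and turn ry (deg) to reach the pose"
    o,M=tool(); p=o["tcp_pos"]; d=M.T@(np.array([x,y,z])-p)*100; ps=np.degrees(np.arctan2(M[1,0],M[0,0]))
    print("t",round(float(o["clock"]),2),"tcp",p.round(4),"yaw",ps.round(2),"F",o["contact_force"].round(1),"w",round(o["gripper_width"]*93,1))
    print(" -> shift cm",d.round(2),"ry", None if yaw is None else round(-((yaw-ps+180)%360-180),2))
def pol(r,a): return AX+r*np.array([np.cos(np.radians(a)),np.sin(np.radians(a))])
E
python3 -c "
from h import *
goto(*pol(.145,198.8),.036,-71.2)"
```

```text
t 3.15 tcp [0.4403 0.1525 0.1581] yaw -68.51 F [ 0.1 -0.1  0.6] w 60.2
 -> shift cm [ 0.   12.21 -0.02] ry 2.69
```

{"method": "send_rows", "body": {
  "targets": "0 3 0 0 0 0 6;0 3 0 0 0 0 6;0 3 0 0 0 0 6;0 2 0 0 0 0 6;0 1.2 0 0 0 0 4;0 0 0 0 0 0 1;0 0 0 0 0 0 1;0 0 0 0 0 0 1;0 0 0 0 0 0 1;0 0 0 0 0 0 1;0 0 0 0 0 0 1;0 0 0 0 0 0 1;0 0 0 0 0 0 1;0 0 0 0 0 0 1"
}}

```text
clock: 4.32
tcp_pos: [0.4416, 0.153, 0.0375]
orientation: [-0.584, 0.398, -0.398, 0.585]
contact_force: [-0.6, -0.4, 9.4]
gripper_width: 0.19
```

{"method": "send_rows", "body": {
  "targets": "0.632 0 0.014 0 -2.5 0 1;0.632 0 0.014 0 -2.5 0 1;1.264 0 0.055 0 -5 0 1;1.264 0 0.055 0 -5 0 1;1.264 0 0.055 0 -5 0 1;1.264 0 0.055 0 -5 0 1;1.264 0 0.055 0 -5 0 1;1.264 0 0.055 0 -5 0 1;1.264 0 0.055 0 -5 0 1;0.632 0 0.014 0 -2.5 0 1;0.632 0 0.014 0 -2.5 0 1;0 0 0 0 0 0 1;0 0 0 0 0 0 1;0 0 0 0 0 0 1"
}}

```text
clock: 5.48
tcp_pos: [0.5133, 0.0721, 0.0364]
orientation: [0.694, -0.146, 0.141, -0.691]
contact_force: [-12.4, -0.2, 5.2]
gripper_width: 0.187
```

```bash
python3 -c "
from h import *
goto(*pol(.145,243.7),.036,-26)"
```

```text
t 5.48 tcp [0.5133 0.0721 0.0364] yaw -23.48 F [-12.4  -0.2   5.2] w 17.4
 -> shift cm [ 0.08  0.04 -0.3 ] ry 2.52
```

{"method": "send_rows", "body": {
  "targets": "0 0 0 0 0 0 5;0 0 0 0 0 0 5;0 0 0 0 0 0 5;0 -1 0 0 0 0 6;0 -3 0 0 0 0 7;0 -3.5 0 0 0 0 7;0 -3.5 0 0 0 0 7;0 -3 0 0 -6 0 7;0 0 0 0 -7 0 7;0 0 0 0 -7 0 7;0 0 0 0 -7 0 7;0 0 0 0 -7 0 7;0 0 0 0 -7 0 7;0 0 0 0 -7 0 7;0 0 0 0 -7 0 7;0 0 0 0 -7 0 7;0 0 0 0 -7 0 7;0 0 0 0 -7 0 7;0 0 0 0 -3.3 0 7"
}}

```text
clock: 7.07
tcp_pos: [0.5184, 0.0726, 0.1774]
orientation: [0.624, 0.333, -0.333, -0.624]
contact_force: [-0.8, 0.3, -0.4]
gripper_width: 0.753
```

```bash
cat >> h.py <<'E'
def pieces(t,s):
    for nm,z,b in(("bar",.03,(368,205,64,64)),("channel",.034,(425,200,52,55)),("block",.028,(370,162,48,40))):
        for q in t.blobs(*b,225,60): print(nm,"T",rect(t.ray(q,z)))
    for nm,z,b in(("bar",.03,(235,133,40,50)),("channel",.034,(183,137,44,46)),("block",.028,(226,185,40,38))):
        for q in s.blobs(*b,170,20): print(nm,"S",rect(s.ray(q,z)))
E
python3 - <<'E'
from h import *
t=Cam("top");s=Cam("scene");pieces(t,s)
goto(.612,-.166,.13,55.8)
t.crop("tw2",205,120,140,150,4)
E
```

```text
bar T (array([ 505. , -140.3]), (129.7, 89.0), 55.7)
channel T (array([ 493.4, -361.3]), (46.6, 38.9), 63.0)
block T (array([ 612.4, -164.9]), (61.7, 41.3), -34.5)
bar S (array([ 432. , -184.5]), (100.8, 37.6), -6.3)
channel S (array([ 481. , -344.7]), (86.5, 24.2), -27.4)
channel S (array([ 465.4, -368.2]), (80.4, 13.5), -27.0)
block S (array([ 611.5, -166.4]), (60.9, 41.9), -34.2)
t 7.17 tcp [0.5184 0.0727 0.1772] yaw 55.79 F [ 0.1 -0.2  0.2] w 70.4
 -> shift cm [-14.47   4.72 -21.16] ry -0.01
```

View pics/tw2.png

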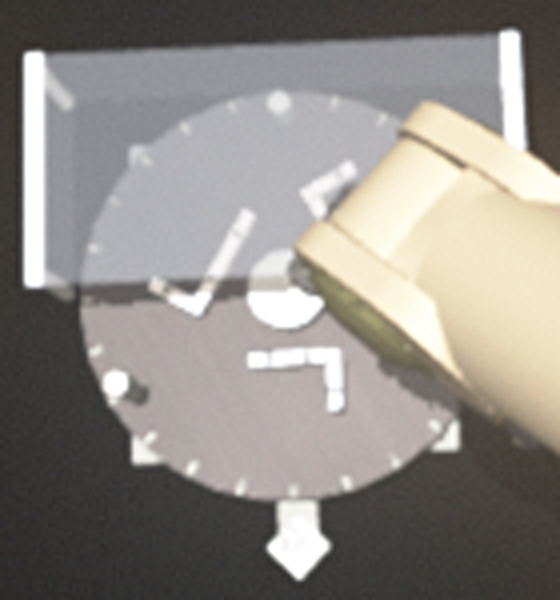

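{"method": "send_rows", "body": {
  "targets": "-1.81 0 -2.645 0 0 0 7;-1.81 0 -2.645 0 0 0 7;-1.81 0 -2.645 0 0 0 7;-1.81 0 -2.645 0 0 0 7;-1.81 0 -2.645 0 0 0 7;-1.81 0 -2.645 0 0 0 7;-1.81 0 -2.645 0 0 0 7;-1.8 0 -2.645 0 0 0 7;0 3 0 0 0 0 7;0 3 0 0 0 0 7;0 3 0 0 0 0 7;0 3 0 0 0 0 7;0 2.5 0 0 0 0 7;0 1.6 0 0 0 0 7;0 0.8 0 0 0 0 7;0 0 0 0 0 0 7"
}}

```text
clock: 8.5
tcp_pos: [0.6113, -0.1655, 0.0066]
orientation: [-0.625, -0.33, 0.331, 0.625]
contact_force: [0.2, -0.3, 0.1]
gripper_width: 0.753
```

{"method": "send_rows", "body": {
  "targets": "0 0 0 0 0 0 3;0 0 0 0 0 0 3;0 0 0 0 0 0 3;0 0 0 0 0 0 3;0 0 0 0 0 0 3;0 0 0 0 0 0 3;0 0 0 0 0 0 3;0 0 0 0 0 0 3;0 0 0 0 0 0 3;0 -1 0 0 0 0 3;0 -2 0 0 0 0 3;0 -3 0 0 0 0 3;0 -3 0 0 0 0 3;0 0 0 0 0 0 3"
}}

```text
clock: 9.67
tcp_pos: [0.6141, -0.1653, 0.1031]
orientation: [0.626, 0.333, -0.329, -0.624]
contact_force: [0.8, 0.5, -1.4]
gripper_width: 0.427
```

```bash
cat >> h.py <<'E'
def st(r,lat):
    "world xy of a place r mm out toward the pointer and lat mm along nest x (station +y)"
    u=np.radians(PH); o=np.array([np.cos(u),np.sin(u)]); l=np.array([o[1],-o[0]]); return AX+(r*o+lat*l)/1000
E
python3 -c "
from h import *
goto(*st(108,8),.13,3.7)"
```

```text
t 9.67 tcp [ 0.6141 -0.1653  0.1031] yaw 55.79 F [ 0.8  0.5 -1.4] w 39.7
 -> shift cm [22.04 -2.81 32.55] ry 52.09
```

{"method": "send_rows", "body": {
  "targets": "0.9 -1.4 1.3 0 0 0 3;1.8 -1.4 2.7 0 0 0 3;1.8 0 2.7 0 0 0 3;1.8 0 2.7 0 0 0 3;1.8 0 2.7 0 0 0 3;1.8 0 2.7 0 0 0 3;1.8 0 2.7 0 0 0 3;1.8 0 2.7 0 0 0 3;1.8 0 2.7 0 0 0 3;1.8 0 2.7 0 0 0 3;1.8 0 2.7 0 0 0 3;1.8 0 2.7 0 0 0 3;1.34 0 1.55 0 0 0 3;0 0 0 0 6.5 0 3;0 0 0 0 6.5 0 3;0 0 0 0 6.5 0 3;0 0 0 0 6.5 0 3;0 0 0 0 6.5 0 3;0 0 0 0 6.5 0 3;0 0 0 0 6.5 0 3"
}}

```text
clock: 11.33
tcp_pos: [0.4655, 0.1997, 0.1255]
orientation: [0.705, 0.061, -0.062, -0.704]
contact_force: [0.4, 0.0, -1.7]
gripper_width: 0.429
```

{"method": "send_rows", "body": {
  "targets": "0 0 0 0 6.5 0 3;0 0 0 0 0 0 3;0 0 0 0 0 0 3"
}}

```text
clock: 11.58
tcp_pos: [0.4658, 0.1998, 0.1256]
orientation: [0.707, 0.025, -0.025, -0.706]
contact_force: [-0.8, -1.0, -2.0]
gripper_width: 0.427
```

```bash
python3 - <<'E'
from h import *
goto(*st(108,8),.039,3.7)
s=Cam("scene"); s.crop("s7",300,140,130,90,6)
E
```

```text
t 11.58 tcp [0.4658 0.1998 0.1256] yaw 4.02 F [-0.8 -1.  -2. ] w 39.7
 -> shift cm [0.3  8.66 0.  ] ry 0.32
```

View pics/s7.png

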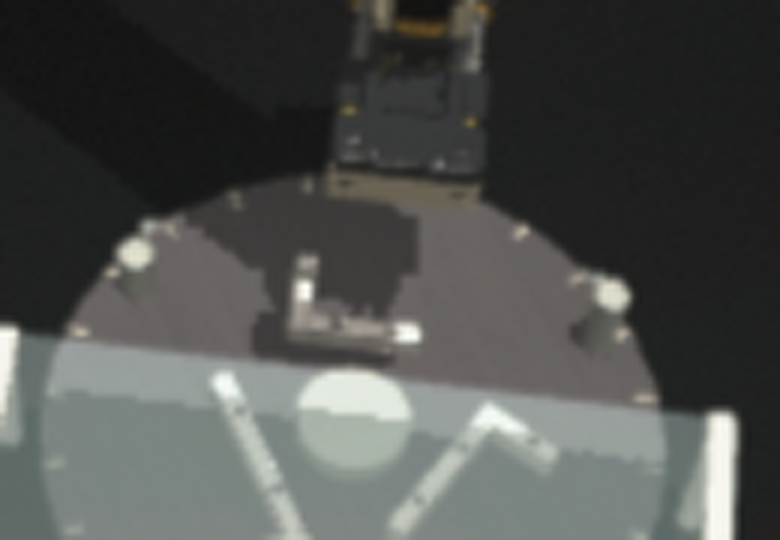

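{"method": "send_rows", "body": {
  "targets": "0.3 2.5 0 0 0 0 3;0 3 0 0 0 0 3;0 2 0 0 0 0 3;0 0.9 0 0 0 0 3;0 0.2 0 0 0 0 3;0 0 0 0 0 0 3;0 0 0 0 0 0 3"
}}

```text
clock: 12.22
tcp_pos: [0.4698, 0.2002, 0.0402]
orientation: [-0.707, -0.024, 0.023, 0.707]
contact_force: [0.5, 0.9, -2.3]
gripper_width: 0.425
```

{"method": "send_rows", "body": {
  "targets": "0 0 -0.2 0 0 0 3;0 0 -0.2 0 0 0 3;0 0 -0.2 0 0 0 3;0 0 0 0 0 0 3;0 0 0 0 0 0 3"
}}

```text
clock: 12.63
tcp_pos: [0.4702, 0.1936, 0.0399]
orientation: [-0.707, -0.023, 0.023, 0.707]
contact_force: [-0.2, -0.1, -1.9]
gripper_width: 0.426
```

{"method": "send_rows", "body": {
  "targets": "0 0 -0.1 0 0 0 3;0 0 -0.1 0 0 0 3;0 0 0 0 0 0 3;0 0 0 0 0 0 3"
}}

```text
clock: 12.97
tcp_pos: [0.4701, 0.1926, 0.0397]
orientation: [-0.706, -0.024, 0.023, 0.707]
contact_force: [-0.8, 1.3, 0.2]
gripper_width: 0.424
```

{"method": "send_rows", "body": {
  "targets": "0 0.15 0 0 0 0 3;0 0.15 0 0 0 0 3;0 0 -0.1 0 0 0 3;0 0 -0.1 0 0 0 3;0 0 0 0 0 0 3;0 0 0 0 0 0 3"
}}

```text
clock: 13.47
tcp_pos: [0.4704, 0.1925, 0.0381]
orientation: [-0.705, -0.025, 0.023, 0.708]
contact_force: [-6.1, 7.1, 20.9]
gripper_width: 0.431
```

{"method": "send_rows", "body": {
  "targets": "0 -0.1 0 0 0 0 4.3;0 0 0 0 0 0 4.6;0 0 0 0 0 0 5;0 0 0 0 0 0 5;0 0 0 0 0 0 5;0 -1.5 0 0 0 0 5;0 -2.5 0 0 0 0 5;0 -2.5 0 0 0 0 3;-1.6 0 0 0 0 0 0;-3 0 0 0 0 0 0;0 0 0 0 0 0 0;0 0 0 0 0 0 0;0 0 0 0 0 0 0;0 2.5 0 0 0 0 0;0 2.5 0 0 0 0 0;0 1.5 0 0 0 0 0;0 0.2 0 0 0 0 0;0 0 0 0 0 0 0"
}}

```text
clock: 14.97
tcp_pos: [0.4244, 0.1869, 0.0347]
orientation: [0.707, 0.023, -0.024, -0.706]
contact_force: [-0.5, -0.4, -0.3]
gripper_width: 0.005
```

```bash
python3 - <<'E'
from h import *
goto(*st(117.5,0),.036,3.7)
s=Cam("scene"); s.crop("s8",300,140,130,90,6)
E
```

```text
t 14.97 tcp [0.4244 0.1869 0.0347] yaw 3.8 F [-0.5 -0.4 -0.3] w 0.4
 -> shift cm [ 3.56 -0.14  0.21] ry 0.1
```

View pics/s8.png

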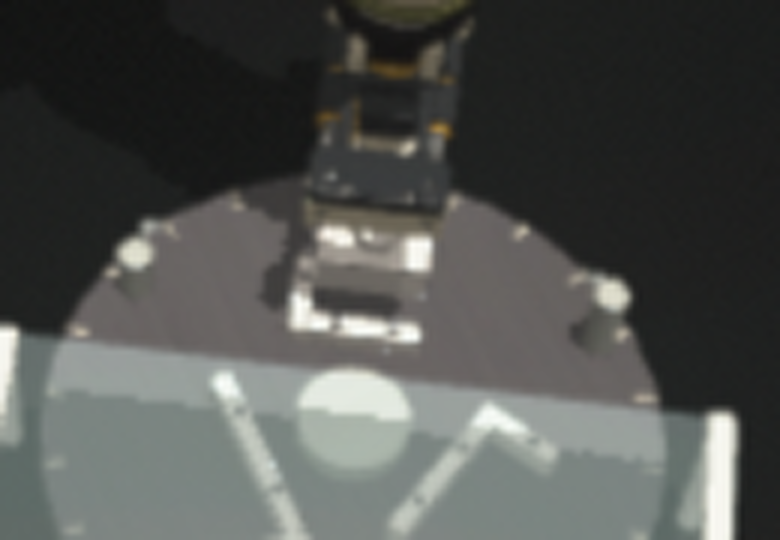

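The block sits in front of the nest, in line with its side fence. I'll push inward.

{"method": "send_rows", "body": {
  "targets": "0.4 -0.1 0.2 0 0 0 0;0.4 0 0 0 0 0 0;0.4 0 0 0 0 0 0;0.4 0 0 0 0 0 0;0.4 0 0 0 0 0 0;0.4 0 0 0 0 0 0;0.4 0 0 0 0 0 0;0.3 0 0 0 0 0 0;0.2 0 0 0 0 0 0;0 0 0 0 0 0 0;0 0 0 0 0 0 0"
}}

```text
clock: 15.93
tcp_pos: [0.4569, 0.1912, 0.0371]
orientation: [-0.706, -0.023, 0.023, 0.707]
contact_force: [-4.2, 1.9, 3.0]
gripper_width: 0.002
```

{"method": "send_rows", "body": {
  "targets": "0.2 0 0 0 0 0 0;0.2 0 0 0 0 0 0;0 0 0 0 0 0 0;0 0 0 0 0 0 0"
}}

```text
clock: 16.27
tcp_pos: [0.4608, 0.1914, 0.037]
orientation: [-0.707, -0.023, 0.023, 0.707]
contact_force: [-4.5, 0.7, 3.8]
gripper_width: 0.003
```

{"method": "send_rows", "body": {
  "targets": "0.2 0 0 0 0 0 0;0.2 0 0 0 0 0 0;0 0 0 0 0 0 0;0 0 0 0 0 0 0"
}}

```text
clock: 16.6
tcp_pos: [0.4617, 0.1913, 0.0369]
orientation: [0.707, 0.022, -0.025, -0.706]
contact_force: [-14.2, 2.1, 12.0]
gripper_width: -0.0
```

{"method": "send_rows", "body": {
  "targets": "0.15 0 0 0 0 0 0;0.15 0 0 0 0 0 0;0 0 0 0 0 0 0;0 0 0 0 0 0 0"
}}

```text
clock: 16.93
tcp_pos: [0.4618, 0.1912, 0.0369]
orientation: [0.708, 0.022, -0.027, -0.706]
contact_force: [-25.1, 3.1, 20.6]
gripper_width: 0.004
```

{"method": "send_rows", "body": {
  "targets": "-0.8 0 0 0 0 0 0;-0.8 -1 0 0 0 0 0;0 -2.5 0 0 0 0 0;0 -2.5 2 0 0 0 0;1.5 0 2.6 0 0 0 0;2.5 0 0 0 0 0 0;0 0 0 0 0 0 0;0 0 0 0 0 0 0"
}}

```text
clock: 17.6
tcp_pos: [0.4904, 0.2389, 0.0973]
orientation: [-0.707, -0.023, 0.022, 0.707]
contact_force: [-0.6, -0.8, -0.3]
gripper_width: 0.01
```

```bash
python3 - <<'E'
from h import *
goto(*st(80,46),.036,3.7)
s=Cam("scene"); s.crop("s9",310,150,100,70,7); t=Cam("top");
for q in s.blobs(330,160,50,45,170,20): print(rect(s.ray(q,.058)),rect(s.ray(q,.046)))
E
```

```text
t 17.6 tcp [0.4904 0.2389 0.0973] yaw 3.66 F [-0.6 -0.8 -0.3] w 1.0
 -> shift cm [0.37 6.13 0.06] ry -0.04
(array([562.9, 191.6]), (46.1, 8.2), -78.3) (array([555.9, 191.2]), (46.5, 8.2), -78.3)
(array([528. , 211.5]), (27.6, 12.0), -78.3) (array([520.6, 211.3]), (27.8, 12.1), -78.3)
(array([521.1, 172. ]), (33.6, 27.2), -83.1) (array([513.7, 171.4]), (33.9, 27.4), -83.1)
(array([404.3, 182.3]), (33.3, 20.2), -78.3) (array([395.7, 181.8]), (33.6, 20.4), -78.3)
```

View pics/s9.png

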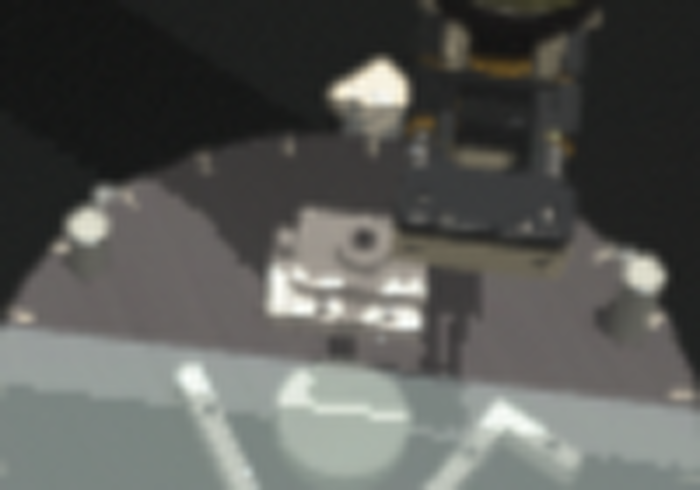

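{"method": "send_rows", "body": {
  "targets": "0.35 2.5 0 0 0 0 0;0 2.5 0 0 0 0 0;0 1 0 0 0 0 0;0 0 -0.3 0 0 0 0;0 0 -0.2 0 0 0 0;0 0 -0.2 0 0 0 0;0 0 0 0 0 0 0;0 0 0 0 0 0 0"
}}

```text
clock: 18.37
tcp_pos: [0.4927, 0.2336, 0.0377]
orientation: [-0.706, -0.024, 0.023, 0.707]
contact_force: [-1.9, 4.3, -1.3]
gripper_width: 0.008
```

{"method": "send_rows", "body": {
  "targets": "0 0 -0.15 0 0 0 0;0 0 -0.15 0 0 0 0;0 0 0 0 0 0 0;0 0 0 0 0 0 0"
}}

```text
clock: 18.7
tcp_pos: [0.4927, 0.2335, 0.0379]
orientation: [-0.704, -0.025, 0.024, 0.709]
contact_force: [-5.3, 11.2, -2.9]
gripper_width: 0.008
```

{"method": "send_rows", "body": {
  "targets": "0 0 -0.15 0 0 0 0;0 0 -0.15 0 0 0 0;0 0 0 0 0 0 0;0 0 0 0 0 0 0"
}}

```text
clock: 19.03
tcp_pos: [0.4928, 0.2334, 0.0382]
orientation: [-0.703, -0.026, 0.024, 0.71]
contact_force: [-6.9, 18.6, -2.3]
gripper_width: 0.002
```

{"method": "send_rows", "body": {
  "targets": "0 0 1.1 0 0 0 0;0 -3 0 0 0 0 0;0 -3 0 0 0 0 0;-2.3 0 -2.35 0 0 0 0;-2.3 0 -2.35 0 0 0 0;0 0 0 0 0 0 0;0 3 0 0 0 0 0;0 2.5 0 0 0 0 0;0 0.5 0 0 0 0 0;0.4 0 0 0 0 0 0;0.4 0 0 0 0 0 0;0.3 0 0 0 0 0 0;0.2 0 0 0 0 0 0;0.1 0 0 0 0 0 0;0 0 0 0 0 0 0;0 0 0 0 0 0 0"
}}

```text
clock: 20.37
tcp_pos: [0.462, 0.1885, 0.0377]
orientation: [0.707, 0.023, -0.024, -0.707]
contact_force: [-9.5, 1.8, 6.5]
gripper_width: 0.001
```

{"method": "send_rows", "body": {
  "targets": "0.2 0 0 0 0 0 0;0.2 0 0 0 0 0 0;0 0 0 0 0 0 0;0 0 0 0 0 0 0"
}}

```text
clock: 20.7
tcp_pos: [0.4621, 0.1884, 0.0377]
orientation: [0.707, 0.022, -0.027, -0.706]
contact_force: [-23.0, 2.1, 17.6]
gripper_width: 0.006
```

{"method": "send_rows", "body": {
  "targets": "-1 0 0 0 0 0 0;-0.8 -2 0 0 0 0 2;0 -3.5 0 0 0 0 5;0 -3 0 0 0 0 5;0 0 0 0 -6.9 0 5;0 0 0 0 -6.9 0 5;0 0 0 0 -6.9 0 5;0 0 0 0 -6.9 0 5;0 0 0 0 -6.9 0 5;0 0 0 0 -6.9 0 5;0 0 0 0 -6.9 0 5;0 0 0 0 -6.9 0 5;0 0 0 0 -6.9 0 5;0 0 0 0 -6.9 0 5;0 0 0 0 -6.9 0 5;0 0 0 0 -6.9 0 5;0 0 0 0 -6.9 0 5;0 0 0 0 -6.9 0 5;0 0 0 0 -6.9 0 5;0 0 0 0 -6.9 0 5"
}}

```text
clock: 22.37
tcp_pos: [0.4507, 0.1871, 0.1227]
orientation: [0.383, 0.595, -0.594, -0.382]
contact_force: [0.5, -1.0, -1.2]
gripper_width: 0.54
```

{"method": "send_rows", "body": {
  "targets": "0 0 0 0 -6.9 0 5;0 0 0 0 -6.9 0 5;0 0 0 0 -6 0 5;0 0 0 0 0 0 5"
}}

```text
clock: 22.7
tcp_pos: [0.4505, 0.187, 0.1223]
orientation: [0.276, 0.651, -0.651, -0.275]
contact_force: [-0.0, -0.1, 0.1]
gripper_width: 0.539
```

```bash
cat >> h.py <<'E'
def posts(cam,front,thr):
    "post tops near predicted places, polar angles given -> refined polar angle"
    for a,z in front:
        p=cam.proj([[*pol(.145,a),z]])[0]; x,y=int(p[0])-6,int(p[1])-6
        for q in cam.blobs(x,y,13,13,thr,4):
            c=q.mean(0); w=cam.ray([c],z)[0,:2]-AX; print("post",a,"r",np.hypot(*w).round(4),"polar",np.degrees(np.arctan2(w[1],w[0])).round(2)%360,len(q))
E
python3 - <<'E'
from h import *
goto(*pol(.145,243.4),.05,134)
t=Cam("top"); s=Cam("scene")
posts(t,((243.4,.065),(123.4,.08)),240); posts(s,((243.4,.065),(123.4,.08)),150)
E
```

```text
t 22.7 tcp [0.4505 0.187  0.1223] yaw 134.16 F [-0.  -0.1  0.1] w 50.1
 -> shift cm [-12.72   7.23   3.78] ry 0.16
post 243.4 r 0.1435 polar 243.93 212
post 123.4 r 0.1494 polar 121.97 41
post 123.4 r 0.1348 polar 126.19 127
post 243.4 r 0.1454 polar 243.22 55
post 123.4 r 0.1448 polar 124.56 61
```

{"method": "send_rows", "body": {
  "targets": "-2.5 0 0.75 0 0 0 5;-2.5 0 0.75 0 0 0 5;-2.5 0 0.75 0 0 0 5;-2.6 0 0.75 0 0 0 5;-2.6 0 0.78 0 0 0 5;0 0 0 0 0 0 5;0 3 0 0 0 0 5;0 3 0 0 0 0 5;0 2 0 0 0 0 5;0 0.6 0 0 0 0 5;0 0 0 0 0 0 1;0 0 0 0 0 0 1;0 0 0 0 0 0 1;0 0 0 0 0 0 1;0 0 0 0 0 0 1;0 0 0 0 0 0 1;0 0 0 0 0 0 1;0 0 0 0 0 0 1;0 0 0 0 0 0 1"
}}

```text
clock: 24.38
tcp_pos: [0.5117, 0.0694, 0.0364]
orientation: [-0.277, -0.651, 0.651, 0.276]
contact_force: [1.3, -1.9, 7.0]
gripper_width: 0.186
```

{"method": "send_rows", "body": {
  "targets": "0.605 0 0.185 0 2.5 0 1;0.605 0 0.185 0 2.5 0 1;1.21 0 0.37 0 5 0 1;1.21 0 0.37 0 5 0 1;1.21 0 0.37 0 5 0 1;1.21 0 0.37 0 5 0 1;1.21 0 0.37 0 5 0 1;1.21 0 0.37 0 5 0 1;1.21 0 0.37 0 5 0 1;1.21 0 0.37 0 5 0 1;1.21 0 0.37 0 5 0 1;1.21 0 0.37 0 5 0 1;1.21 0 0.37 0 5 0 1;0 0 0 0 0 0 1;0 0 0 0 0 0 1"
}}

```text
clock: 25.63
tcp_pos: [0.4314, 0.1916, 0.0364]
orientation: [0.565, 0.426, -0.425, -0.564]
contact_force: [-0.2, -0.7, 9.4]
gripper_width: 0.186
```

```bash
python3 -c "
from h import *
goto(*pol(.145,183.5),.036,74)"
```

```text
t 25.63 tcp [0.4314 0.1916 0.0364] yaw 74.01 F [-0.2 -0.7  9.4] w 17.3
 -> shift cm [-0.11  0.04 -0.12] ry 0.01
```

Exact. I'll do the other 60°.

{"method": "send_rows", "body": {
  "targets": "0.605 0 0.185 0 2.5 0 1;0.605 0 0.185 0 2.5 0 1;1.21 0 0.37 0 5 0 1;1.21 0 0.37 0 5 0 1;1.21 0 0.37 0 5 0 1;1.21 0 0.37 0 5 0 1;1.21 0 0.37 0 5 0 1;1.21 0 0.37 0 5 0 1;1.21 0 0.37 0 5 0 1;1.21 0 0.37 0 5 0 1;1.21 0 0.37 0 5 0 1;1.21 0 0.37 0 5 0 1;0.605 0 0.185 0 2.5 0 1;0.605 0 0.185 0 2.5 0 1;0 0 0 0 0 0 1;0 0 0 0 0 0 1"
}}

```text
clock: 26.97
tcp_pos: [0.4949, 0.3199, 0.0364]
orientation: [0.702, 0.086, -0.087, -0.701]
contact_force: [-4.4, -4.0, 11.9]
gripper_width: 0.188
```

```bash
python3 -c "
from h import *
goto(*pol(.145,123.7),.036,14)"
```

```text
t 26.97 tcp [0.4949 0.3199 0.0364] yaw 14.01 F [-4.4 -4.  11.9] w 17.5
 -> shift cm [ 0.15  0.04 -0.07] ry 0.01
```

{"method": "send_rows", "body": {
  "targets": "0 0 0 0 0 0 4;0 0 0 0 0 0 5;0 0 0 0 0 0 5;0 -1.5 0 0 0 0 5;0 -3 0 0 0 0 6;0 -3.5 0 0 0 0 7;0 -3.5 0 0 0 0 7;0 -3 0 0 0 0 7;0 0 0 0 0 0 7"
}}

```text
clock: 27.72
tcp_pos: [0.4978, 0.323, 0.1861]
orientation: [-0.7, -0.088, 0.084, 0.703]
contact_force: [0.6, 0.5, -0.6]
gripper_width: 0.743
```

```bash
python3 - <<'E'
from h import *
t=Cam("top");s=Cam("scene");pieces(t,s)
goto(.432,-.1838,.15,83.8)
t.crop("tw3",205,120,140,150,4)
s.crop("s10",300,140,130,110,6)
E
```

```text
bar T (array([ 441.4, -178.9]), (190.8, 181.8), -0.1)
bar T (array([ 511.9, -241.2]), (175.2, 66.2), 48.8)
channel T (array([ 472.8, -350.6]), (85.9, 46.6), -27.9)
channel T (array([ 466.4, -287.2]), (132.2, 48.6), 29.1)
block T (array([ 576.1, -165.1]), (141.3, 40.9), -89.0)
bar S (array([ 431.5, -184.4]), (101.9, 37.6), -6.3)
channel S (array([ 481. , -344.7]), (86.5, 24.2), -27.4)
channel S (array([ 465.5, -368.1]), (80.4, 13.4), -27.3)
t 27.82 tcp [0.4968 0.3207 0.1816] yaw 13.95 F [ 0.5 -0.3 -1. ] w 69.9
 -> shift cm [-18.46   3.09 -47.41] ry -69.85
```

View pics/s10.png

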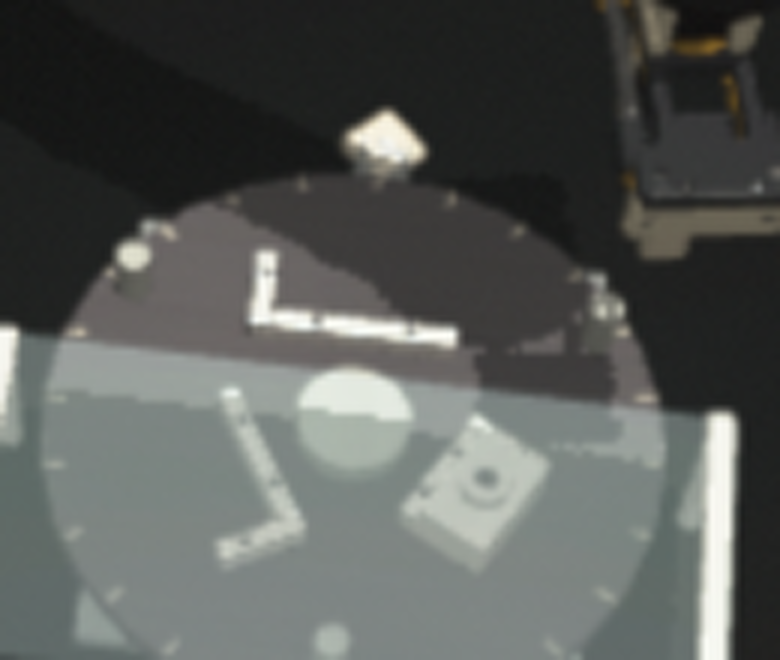

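{"method": "send_rows", "body": {
  "targets": "-1.154 0 -2.963 0 0 0 7;-1.154 0 -2.963 0 0 0 7;-1.154 0 -2.963 0 0 0 7;-1.154 0 -2.963 0 0 0 7;-1.154 0 -2.963 0 0 0 7;-1.154 0 -2.963 0 0 0 7;-1.154 0 -2.963 0 0 0 7;-1.154 0 -2.963 0 0 0 7;-1.154 0 -2.963 0 0 0 7;-1.154 0 -2.963 0 0 0 7;-1.154 0 -2.963 0 0 0 7;-1.154 0 -2.963 0 0 0 7;-1.154 0 -2.963 0 0 0 7;-1.154 0 -2.963 0 0 0 7;-1.154 0 -2.963 0 0 0 7;-1.154 0 -2.963 0 0 0 7;0 0 0 0 -7 0 7;0 0 0 0 -7 0 7;0 0 0 0 -7 0 7;0 0 0 0 -7 0 7"
}}

```text
clock: 29.48
tcp_pos: [0.4306, -0.1842, 0.1793]
orientation: [-0.659, -0.255, 0.255, 0.66]
contact_force: [0.9, 0.4, -0.8]
gripper_width: 0.756
```

{"method": "send_rows", "body": {
  "targets": "0 0 0 0 -7 0 7;0 0 0 0 -7 0 7;0 0 0 0 -7 0 7;0 0 0 0 -7 0 7;0 0 0 0 -7 0 7;0 0 0 0 -7 0 7;0 3 0 0 0 0 7;0 3 0 0 0 0 7;0 3 0 0 0 0 7;0 0 0 0 0 0 7;0 0 0 0 0 0 7"
}}

```text
clock: 30.4
tcp_pos: [0.4303, -0.1831, 0.0893]
orientation: [-0.524, -0.473, 0.474, 0.527]
contact_force: [0.9, -0.1, -0.0]
gripper_width: 0.756
```

```bash
python3 - <<'E'
from h import *
s=Cam("scene");pieces(s,s)
goto(.432,-.1838,.008,83.8)
E
```

```text
bar T (array([620.8, 395.1]), (187.2, 10.9), 3.9)
bar S (array([ 441.2, -185.8]), (82.0, 37.6), -5.6)
channel S (array([ 481. , -344.7]), (86.5, 24.2), -27.4)
channel S (array([ 465.5, -368.1]), (80.4, 13.4), -27.3)
t 30.45 tcp [ 0.4312 -0.1833  0.0906] yaw 84.05 F [ 0.6 -0.5  0.7] w 69.9
 -> shift cm [-0.06  8.26 -0.1 ] ry 0.25
```

{"method": "send_rows", "body": {
  "targets": "0 3 -0.1 0 0 0 7;0 3 0 0 0 0 7;0 1.5 0 0 0 0 7;0 0.6 0 0 0 0 7;0 0 0 0 0 0 7;0 0 0 0 0 0 2.6;0 0 0 0 0 0 2.6;0 0 0 0 0 0 2.6;0 0 0 0 0 0 2.6;0 0 0 0 0 0 2.6;0 0 0 0 0 0 2.6;0 0 0 0 0 0 2.6;0 0 0 0 0 0 2.6;0 0 0 0 0 0 2.6;0 -1 0 0 0 0 2.6;0 -2.5 0 0 0 0 2.6;0 -3.5 0 0 0 0 2.6;0 -3.5 0 0 0 0 2.6;0 -2 0 0 0 0 2.6;0 0 0 0 0 0 2.6"
}}

```text
clock: 32.12
tcp_pos: [0.4338, -0.1843, 0.1378]
orientation: [0.527, 0.474, -0.472, -0.524]
contact_force: [0.8, 0.7, -2.4]
gripper_width: 0.383
```

```bash
python3 - <<'E'
from h import *
goto(*st(104,9),.13,3.7)
E
```

```text
t 32.12 tcp [ 0.4338 -0.1843  0.1378] yaw 83.96 F [ 0.8  0.7 -2.4] w 35.6
 -> shift cm [38.75  0.72  0.19] ry 80.26
```

{"method": "send_rows", "body": {
  "targets": "1.4 0 0 0 0 0 2.6;2.8 0 0 0 0 0 2.6;3 0 0 0 0 0 2.6;3 0 0 0 0 0 2.6;3 0 0 0 0 0 2.6;3 0 0 0 0 0 2.6;3 0 0 0 0 0 2.6;3 0 0 0 0 0 2.6;3 0 0 0 0 0 2.6;3 0 0 0 0 0 2.6;3 0 0 0 0 0 2.6;3 0 0 0 0 0 2.6;2.55 0 0.1 0 0 0 2.6;2 0 0.09 0 0 0 2.6;0 0 0 0 6.7 0 2.6;0 0 0 0 6.7 0 2.6;0 0 0 0 6.7 0 2.6;0 0 0 0 6.7 0 2.6;0 0 0 0 6.7 0 2.6;0 0 0 0 6.7 0 2.6"
}}

```text
clock: 33.78
tcp_pos: [0.4706, 0.2008, 0.1333]
orientation: [0.657, 0.261, -0.262, -0.657]
contact_force: [-0.3, -0.1, -2.5]
gripper_width: 0.386
```

{"method": "send_rows", "body": {
  "targets": "0 0 0 0 6.7 0 2.6;0 0 0 0 6.7 0 2.6;0 0 0 0 6.7 0 2.6;0 0 0 0 6.7 0 2.6;0 0 0 0 6.7 0 2.6;0 0 0 0 6.5 0 2.6;0 3 0 0 0 0 2.6;0 0 0 0 0 0 2.6;0 0 0 0 0 0 2.6"
}}

```text
clock: 34.53
tcp_pos: [0.4697, 0.2007, 0.1031]
orientation: [0.707, 0.023, -0.025, -0.706]
contact_force: [-1.2, 0.9, -3.3]
gripper_width: 0.386
```

```bash
python3 - <<'E'
from h import *
goto(*st(104,8),.0415,3.6)
s=Cam("scene"); s.crop("s11",300,140,130,90,6)
E
```

```text
t 34.53 tcp [0.4697 0.2007 0.1031] yaw 3.88 F [-1.2  0.9 -3.3] w 35.9
 -> shift cm [ 0.32  6.16 -0.05] ry 0.28
```

View pics/s11.png

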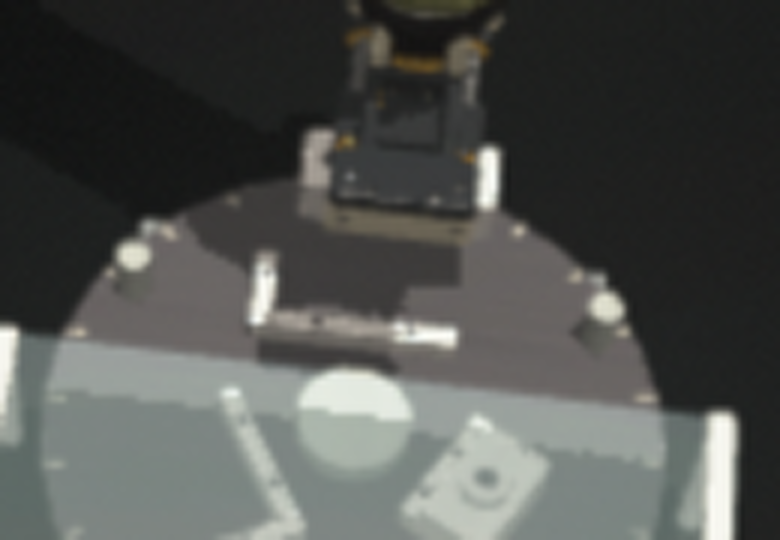

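{"method": "send_rows", "body": {
  "targets": "0.2 2.5 0 0 0 0 2.6;0 2 0 0 0 0 2.6;0 1.3 0 0 0 0 2.6;0 0.35 0 0 0 0 2.6;0 0 -0.2 0 0 0 2.6;0 0 -0.2 0 0 0 2.6;0 0 -0.2 0 0 0 2.6;0 0 0 0 0 0 2.6;0 0 0 0 0 0 2.6"
}}

```text
clock: 35.33
tcp_pos: [0.4741, 0.1953, 0.0438]
orientation: [-0.707, -0.023, 0.023, 0.707]
contact_force: [0.7, -0.1, -3.5]
gripper_width: 0.389
```

{"method": "send_rows", "body": {
  "targets": "0 0 -0.1 0 0 0 2.6;0 0 -0.1 0 0 0 2.6;0 0 -0.1 0 0 0 2.6;0 0 0 0 0 0 2.6;0 0 0 0 0 0 2.6"
}}

```text
clock: 35.75
tcp_pos: [0.4738, 0.1926, 0.0431]
orientation: [0.707, 0.023, -0.023, -0.707]
contact_force: [-0.1, 0.0, -2.7]
gripper_width: 0.386
```

{"method": "send_rows", "body": {
  "targets": "0 0.1 -0.1 0 0 0 2.6;0 0.1 -0.1 0 0 0 2.6;0 0 -0.1 0 0 0 2.6;0 0 0 0 0 0 2.6;0 0 0 0 0 0 2.6"
}}

```text
clock: 36.17
tcp_pos: [0.474, 0.1917, 0.0413]
orientation: [-0.706, -0.024, 0.024, 0.708]
contact_force: [-1.6, 5.6, -1.9]
gripper_width: 0.386
```

{"method": "send_rows", "body": {
  "targets": "0 0.1 -0.1 0 0 0 2.6;0 0.1 0 0 0 0 2.6;0 0 0 0 0 0 2.6;0 0 0 0 0 0 2.6"
}}

```text
clock: 36.5
tcp_pos: [0.4743, 0.1917, 0.04]
orientation: [-0.705, -0.025, 0.023, 0.708]
contact_force: [-2.7, 6.6, 8.4]
gripper_width: 0.384
```

{"method": "send_rows", "body": {
  "targets": "0 -0.1 0 0 0 0 3.9;0 0 0 0 0 0 4.2;0 0 0 0 0 0 4.6;0 0 0 0 0 0 4.6;0 0 0 0 0 0 4.6;0 -1.5 0 0 0 0 4.6;0 -2.5 0 0 0 0 4.6;0 -1.5 0 0 0 0 3;-1.6 0 0.3 0 0 0 0;-2.7 0 0 0 0 0 0;0 0 0 0 0 0 0;0 0 0 0 0 0 0;0 0 0 0 0 0 0;0 2 0 0 0 0 0;0 2.5 0 0 0 0 0;0 1 0 0 0 0 0;0 0 0 0 0 0 0"
}}

```text
clock: 37.92
tcp_pos: [0.431, 0.1886, 0.0381]
orientation: [0.707, 0.022, -0.024, -0.706]
contact_force: [-0.1, 0.3, -0.2]
gripper_width: 0.01
```

```bash
python3 - <<'E'
from h import *
goto(*st(114,0),.037,3.6)
s=Cam("scene"); s.crop("s12",300,140,130,90,6)
E
```

```text
t 37.92 tcp [0.431  0.1886 0.0381] yaw 3.77 F [-0.1  0.3 -0.2] w 0.9
 -> shift cm [3.24 0.1  0.09] ry 0.17
```

View pics/s12.png

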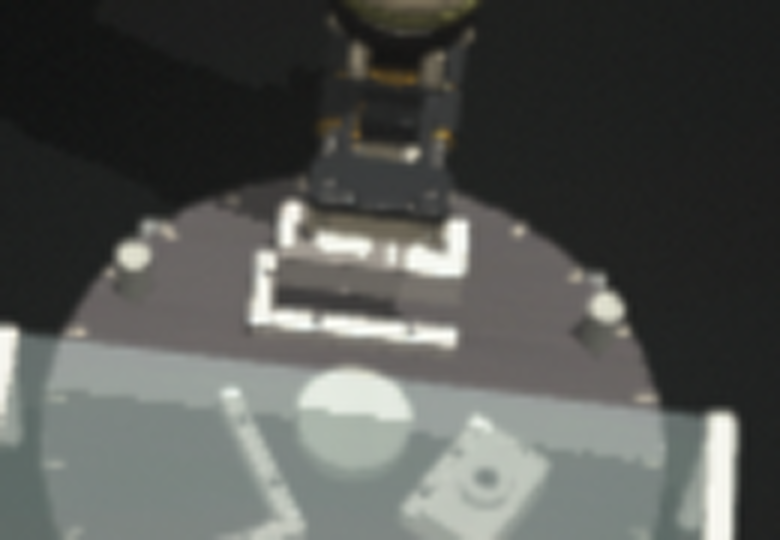

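{"method": "send_rows", "body": {
  "targets": "0.4 0.1 0.1 0 0 0 0;0.4 0 0 0 0 0 0;0.4 0 0 0 0 0 0;0.4 0 0 0 0 0 0;0.4 0 0 0 0 0 0;0.4 0 0 0 0 0 0;0.4 0 0 0 0 0 0;0.3 0 0 0 0 0 0;0.2 0 0 0 0 0 0;0.1 0 0 0 0 0 0;0 0 0 0 0 0 0;0 0 0 0 0 0 0"
}}

```text
clock: 38.97
tcp_pos: [0.4643, 0.1931, 0.0398]
orientation: [-0.706, -0.023, 0.024, 0.707]
contact_force: [-5.8, 3.9, 2.1]
gripper_width: 0.006
```

{"method": "send_rows", "body": {
  "targets": "0.2 0 0 0 0 0 0;0.2 0 0 0 0 0 0;0 0 0 0 0 0 0;0 0 0 0 0 0 0"
}}

```text
clock: 39.3
tcp_pos: [0.4654, 0.1926, 0.0397]
orientation: [-0.707, -0.023, 0.025, 0.707]
contact_force: [-15.3, 2.5, 9.3]
gripper_width: 0.006
```

{"method": "send_rows", "body": {
  "targets": "0.15 0 0 0 0 0 0;0.15 0 0 0 0 0 0;0 0 0 0 0 0 0;0 0 0 0 0 0 0"
}}

```text
clock: 39.63
tcp_pos: [0.4656, 0.1925, 0.0397]
orientation: [0.707, 0.022, -0.027, -0.706]
contact_force: [-24.7, 3.3, 17.4]
gripper_width: 0.007
```

{"method": "send_rows", "body": {
  "targets": "-0.8 0 0 0 0 0 0;-0.8 -1 0 0 0 0 0;0 -2.5 0 0 0 0 0;0 -2 3 0 0 0 0;1.5 0 3 0 0 0 0;2.5 0 0.8 0 0 0 0;0 0 0 0 0 0 0;0 2 0 0 0 0 0;0 2.5 0 0 0 0 0;0 1 0 0 0 0 0;0 0 -0.3 0 0 0 0;0 0 -0.2 0 0 0 0;0 0 -0.2 0 0 0 0;0 0 0 0 0 0 0;0 0 0 0 0 0 0"
}}

```text
clock: 40.88
tcp_pos: [0.4923, 0.2548, 0.0401]
orientation: [-0.707, -0.024, 0.023, 0.707]
contact_force: [-0.1, 0.1, 0.0]
gripper_width: 0.004
```

```bash
python3 - <<'E'
from h import *
goto(*st(78,59),.037,3.6)
E
```

```text
t 40.88 tcp [0.4923 0.2548 0.0401] yaw 3.74 F [-0.1  0.1  0. ] w 0.4
 -> shift cm [ 0.29  0.31 -0.21] ry 0.14
```

{"method": "send_rows", "body": {
  "targets": "0.2 0 -0.1 0 0 0 0;0 0 -0.1 0 0 0 0;0 0 -0.1 0 0 0 0;0 0 0 0 0 0 0;0 0 0 0 0 0 0"
}}

```text
clock: 41.3
tcp_pos: [0.4944, 0.253, 0.0394]
orientation: [-0.706, -0.024, 0.023, 0.707]
contact_force: [0.5, 2.3, 1.8]
gripper_width: 0.004
```

{"method": "send_rows", "body": {
  "targets": "0 0 -0.15 0 0 0 0;0 0 -0.1 0 0 0 0;0 0 0 0 0 0 0;0 0 0 0 0 0 0"
}}

```text
clock: 41.63
tcp_pos: [0.4939, 0.2528, 0.0395]
orientation: [-0.705, -0.024, 0.024, 0.708]
contact_force: [0.1, 8.4, 0.2]
gripper_width: 0.002
```

{"method": "send_rows", "body": {
  "targets": "0 0 -0.15 0 0 0 0;0 0 0 0 0 0 0;0 0 0.9 0 0 0 0;0 -3 0.3 0 0 0 0;0 -2.5 0 0 0 0 0;-2.3 0 -2.35 0 0 0 0;-2.2 0 -2.35 0 0 0 0;0 0 -1.9 0 0 0 0;0 0 0 0 0 0 0;0 3 0 0 0 0 0;0 2 0 0 0 0 0;0 0.4 0 0 0 0 0;0.4 0 0 0 0 0 0;0.4 0 0 0 0 0 0;0.4 0 0 0 0 0 0;0.3 0 0 0 0 0 0;0.2 0 0 0 0 0 0;0.2 0 0 0 0 0 0;0 0 0 0 0 0 0;0 0 0 0 0 0 0"
}}

```text
clock: 43.3
tcp_pos: [0.4659, 0.1923, 0.0408]
orientation: [0.707, 0.022, -0.027, -0.706]
contact_force: [-24.5, 1.6, 16.0]
gripper_width: 0.003
```

{"method": "send_rows", "body": {
  "targets": "0.2 0 0 0 0 0 0;0.1 0 0 0 0 0 0;0 0 0 0 0 0 0;0 0 0 0 0 0 0"
}}

```text
clock: 43.63
tcp_pos: [0.466, 0.1923, 0.0408]
orientation: [0.708, 0.021, -0.029, -0.706]
contact_force: [-33.9, 1.3, 24.1]
gripper_width: 0.004
```

{"method": "send_rows", "body": {
  "targets": "-1.2 0 0 0 0 0 0;-1.2 -2 0 0 0 0 2;0 -3.5 0 0 0 0 5;0 -3 0 0 0 0 5;0 0 0 0 -6.9 0 5;0 0 0 0 -6.9 0 5;0 0 0 0 -6.9 0 5;0 0 0 0 -6.9 0 5;0 0 0 0 -6.9 0 5;0 0 0 0 -6.9 0 5;0 0 0 0 -6.9 0 5;0 0 0 0 -6.9 0 5;0 0 0 0 -6.9 0 5;0 0 0 0 -6.9 0 5;0 0 0 0 -6.9 0 5;0 0 0 0 -6.9 0 5;0 0 0 0 -6.9 0 5;0 0 0 0 -6.9 0 5;0 0 0 0 -6.9 0 5;0 0 0 0 -6.9 0 5"
}}

```text
clock: 45.3
tcp_pos: [0.4516, 0.1907, 0.1262]
orientation: [0.383, 0.595, -0.594, -0.382]
contact_force: [-0.2, -0.3, -0.4]
gripper_width: 0.535
```

{"method": "send_rows", "body": {
  "targets": "0 0 0 0 -6.9 0 5;0 0 0 0 -6.9 0 5;0 0 0 0 -6 0 5;0 0 0 0 0 0 5"
}}

```text
clock: 45.63
tcp_pos: [0.4515, 0.1907, 0.1259]
orientation: [0.275, 0.651, -0.651, -0.275]
contact_force: [-1.1, -0.0, -0.1]
gripper_width: 0.541
```

```bash
python3 - <<'E'
from h import *
goto(*pol(.145,243.7),.05,134)
t=Cam("top"); s=Cam("scene")
posts(t,((243.4,.065),(123.4,.065)),240); posts(s,((243.4,.065),(123.4,.065)),150)
E
```

```text
t 45.63 tcp [0.4515 0.1907 0.1259] yaw 134.17 F [-1.1 -0.  -0.1] w 50.3
 -> shift cm [-12.99   7.59   4.09] ry 0.17
post 243.4 r 0.1435 polar 243.69 204
post 123.4 r 0.1382 polar 124.09 156
post 243.4 r 0.1456 polar 243.84 53
post 123.4 r 0.1452 polar 124.86 56
```

{"method": "send_rows", "body": {
  "targets": "-2.6 0 0.8 0 0 0 5;-2.6 0 0.8 0 0 0 5;-2.6 0 0.8 0 0 0 5;-2.6 0 0.85 0 0 0 5;-2.6 0 0.84 0 0 0 5;0 0 0 0 0 0 5;0 3 0 0 0 0 5;0 3 0 0 0 0 5;0 2.2 0 0 0 0 5;0 0.8 0 0 0 0 5;0 0 0 0 0 0 1;0 0 0 0 0 0 1;0 0 0 0 0 0 1;0 0 0 0 0 0 1;0 0 0 0 0 0 1;0 0 0 0 0 0 1;0 0 0 0 0 0 1;0 0 0 0 0 0 1;0 0 0 0 0 0 1"
}}

```text
clock: 47.32
tcp_pos: [0.5128, 0.0685, 0.036]
orientation: [-0.278, -0.651, 0.651, 0.276]
contact_force: [2.2, -3.7, 6.7]
gripper_width: 0.189
```

{"method": "send_rows", "body": {
  "targets": "0.605 0 0.185 0 2.5 0 1;0.605 0 0.185 0 2.5 0 1;1.21 0 0.37 0 5 0 1;1.21 0 0.37 0 5 0 1;1.21 0 0.37 0 5 0 1;1.21 0 0.37 0 5 0 1;1.21 0 0.37 0 5 0 1;1.21 0 0.37 0 5 0 1;1.21 0 0.37 0 5 0 1;1.21 0 0.37 0 5 0 1;1.21 0 0.37 0 5 0 1;1.21 0 0.37 0 5 0 1;1.21 0 0.37 0 5 0 1;0 0 0 0 0 0 1;0 0 0 0 0 0 1"
}}

```text
clock: 48.57
tcp_pos: [0.4311, 0.1906, 0.036]
orientation: [0.565, 0.425, -0.426, -0.564]
contact_force: [-3.6, -1.5, 11.1]
gripper_width: 0.189
```

{"method": "send_rows", "body": {
  "targets": "0.605 0 0.185 0 2.5 0 1;0.605 0 0.185 0 2.5 0 1;1.21 0 0.37 0 5 0 1;1.21 0 0.37 0 5 0 1;1.21 0 0.37 0 5 0 1;1.21 0 0.37 0 5 0 1;1.21 0 0.37 0 5 0 1;1.21 0 0.37 0 5 0 1;1.21 0 0.37 0 5 0 1;1.21 0 0.37 0 5 0 1;1.21 0 0.37 0 5 0 1;1.21 0 0.37 0 5 0 1;0.605 0 0.185 0 2.5 0 1;0.605 0 0.185 0 2.5 0 1;0 0 0 0 0 0 1;0 0 0 0 0 0 1"
}}

```text
clock: 49.9
tcp_pos: [0.4949, 0.3204, 0.036]
orientation: [-0.702, -0.086, 0.087, 0.702]
contact_force: [-6.9, -1.1, 10.6]
gripper_width: 0.188
```

{"method": "send_rows", "body": {
  "targets": "0 0 0 0 0 0 4;0 0 0 0 0 0 5;0 0 0 0 0 0 5;0 -1.5 0 0 0 0 5;0 -3 0 0 0 0 6;0 -3.5 0 0 0 0 7;0 -3.5 0 0 0 0 7.5;0 -3 0 0 0 0 7.5;0 0 0 0 0 0 7.5"
}}

```text
clock: 50.65
tcp_pos: [0.4987, 0.3222, 0.1857]
orientation: [-0.7, -0.088, 0.084, 0.703]
contact_force: [0.4, 0.8, -0.2]
gripper_width: 0.777
```

```bash
python3 - <<'E'
from h import *
t=Cam("top");s=Cam("scene")
for q in t.blobs(425,200,52,55,225,60): print("channel T",rect(t.ray(q,.034)),len(q))
for q in s.blobs(183,137,44,46,170,20): print("channel S",rect(s.ray(q,.034)))
goto(.473,-.350,.15,62.7)
s.crop("s13",300,140,130,110,6)
E
```

```text
channel T (array([ 466.7, -368.6]), (78.7, 25.4), -13.1) 241
channel T (array([ 483.8, -289.1]), (139.3, 48.3), -1.5) 441
channel T (array([ 527.4, -332.7]), (114.8, 49.0), 33.2) 353
channel S (array([ 481. , -344.7]), (86.5, 24.2), -27.4)
channel S (array([ 465.5, -368.1]), (80.4, 13.4), -27.3)
t 50.75 tcp [0.4978 0.3199 0.1811] yaw 13.93 F [ 0.5 -0.1 -0.4] w 74.5
 -> shift cm [-18.54   3.04 -64.42] ry -48.77
```

View pics/s13.png

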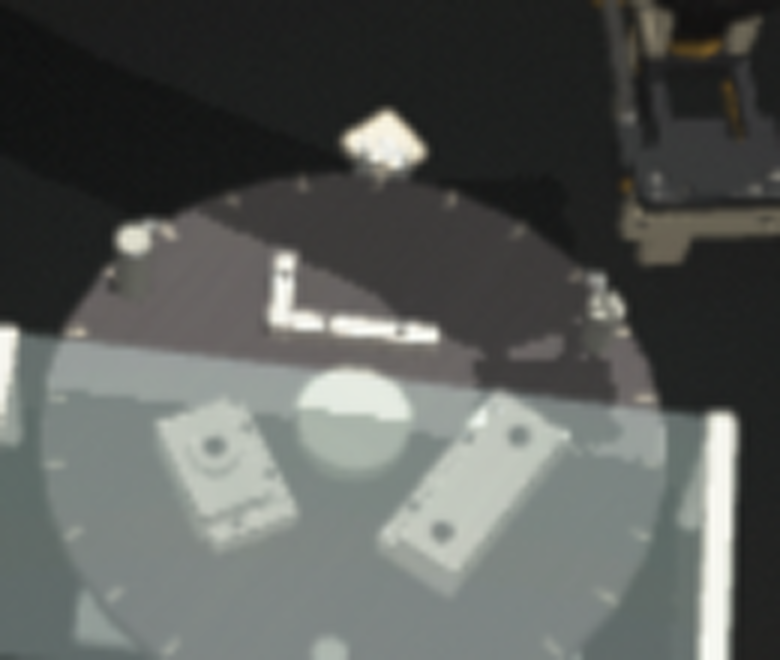

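Channel nest at the pointer, block and bar both flush under the guard. Next, the channel at (0.474,-0.354), yaw -27.3°.

{"method": "send_rows", "body": {
  "targets": "-0.928 0 -3.24 0 0 0 7.5;-0.928 0 -3.24 0 0 0 7.5;-0.928 0 -3.24 0 0 0 7.5;-0.928 0 -3.24 0 0 0 7.5;-0.928 0 -3.24 0 0 0 7.5;-0.928 0 -3.24 0 0 0 7.5;-0.928 0 -3.24 0 0 0 7.5;-0.928 0 -3.24 0 0 0 7.5;-0.928 0 -3.24 0 0 0 7.5;-0.928 0 -3.24 0 0 0 7.5;-0.928 0 -3.24 0 0 0 7.5;-0.928 0 -3.24 0 0 0 7.5;-0.928 0 -3.24 0 0 0 7.5;-0.928 0 -3.24 0 0 0 7.5;-0.928 0 -3.24 0 0 0 7.5;-0.928 0 -3.24 0 0 0 7.5;-0.928 0 -3.24 0 0 0 7.5;-0.928 0 -3.24 0 0 0 7.5;-0.928 0 -3.24 0 0 0 7.5;-0.928 0 -3.24 0 0 0 7.5"
}}

```text
clock: 52.42
tcp_pos: [0.4722, -0.3555, 0.1784]
orientation: [-0.701, -0.085, 0.087, 0.702]
contact_force: [0.0, 0.1, -0.4]
gripper_width: 0.808
```

{"method": "send_rows", "body": {
  "targets": "0 0 0 0 -7 0 7.5;0 0 0 0 -7 0 7.5;0 0 0 0 -7 0 7.5;0 0 0 0 -7 0 7.5;0 0 0 0 -7 0 7.5;0 0 0 0 -7 0 7.5;0 0 0 0 -6.7 0 7.5;0 3 0 0 0 0 7.5;0 3 0 0 0 0 7.5;0 3 0 0 0 0 7.5;0 0 0 0 0 0 7.5;0 0 0 0 0 0 7.5"
}}

```text
clock: 53.42
tcp_pos: [0.4724, -0.3529, 0.0883]
orientation: [-0.602, -0.368, 0.368, 0.605]
contact_force: [-0.3, -0.7, 0.6]
gripper_width: 0.808
```

```bash
python3 - <<'E'
from h import *
s=Cam("scene")
for q in s.blobs(183,137,44,46,170,20): print("channel S",rect(s.ray(q,.034)))
goto(.4738,-.3538,.010,62.7)
E
```

```text
channel S (array([ 480.2, -348.2]), (34.9, 11.6), -29.9)
t 53.47 tcp [ 0.4735 -0.3531  0.09  ] yaw 62.72 F [-0.2  0.3  1.1] w 74.6
 -> shift cm [-0.05  8.   -0.07] ry 0.02
```

{"method": "send_rows", "body": {
  "targets": "0 3 -0.1 0 0 0 7.5;0 3 0 0 0 0 7.5;0 1.5 0 0 0 0 7.5;0 0.5 0 0 0 0 7.5;0 0 0 0 0 0 7.5;0 0 0 0 0 0 3.4;0 0 0 0 0 0 3.4;0 0 0 0 0 0 3.4;0 0 0 0 0 0 3.4;0 0 0 0 0 0 3.4;0 0 0 0 0 0 3.4;0 0 0 0 0 0 3.4;0 0 0 0 0 0 3.4;0 0 0 0 0 0 3.4;0 -1 0 0 0 0 3.4;0 -2.5 0 0 0 0 3.4;0 -3.5 0 0 0 0 3.4;0 -3.5 0 0 0 0 3.4;0 -2 0 0 0 0 3.4;0 0 0 0 0 0 3.4"
}}

```text
clock: 55.13
tcp_pos: [0.4759, -0.3546, 0.1396]
orientation: [0.606, 0.368, -0.367, -0.602]
contact_force: [0.1, -0.6, -2.7]
gripper_width: 0.471
```

```bash
python3 - <<'E'
from h import *
goto(*st(111,8),.13,3.7)
E
```

```text
t 55.13 tcp [ 0.4759 -0.3546  0.1396] yaw 62.68 F [ 0.1 -0.6 -2.7] w 43.8
 -> shift cm [48.79  0.79 26.35] ry 58.98
```

{"method": "send_rows", "body": {
  "targets": "1.35 0 0.73 0 0 0 3.4;2.6 0 1.41 0 0 0 3.4;2.71 0 1.464 0 0 0 3.4;2.71 0 1.464 0 0 0 3.4;2.71 0 1.464 0 0 0 3.4;2.71 0 1.464 0 0 0 3.4;2.71 0 1.464 0 0 0 3.4;2.71 0 1.464 0 0 0 3.4;2.71 0 1.464 0 0 0 3.4;2.71 0 1.464 0 0 0 3.4;2.71 0 1.464 0 0 0 3.4;2.71 0 1.464 0 0 0 3.4;2.71 0 1.464 0 0 0 3.4;2.71 0 1.464 0 0 0 3.4;2.71 0 1.464 0 0 0 3.4;2.71 0 1.464 0 0 0 3.4;2.71 0 1.464 0 0 0 3.4;2.71 0 1.464 0 0 0 3.4;1.48 0 0.78 0 0 0 3.4;0 0 0 0 0 0 3.4"
}}

```text
clock: 56.8
tcp_pos: [0.4635, 0.2044, 0.1351]
orientation: [-0.602, -0.37, 0.369, 0.604]
contact_force: [0.4, -0.2, -3.0]
gripper_width: 0.468
```

{"method": "send_rows", "body": {
  "targets": "0 0 0 0 6.55 0 3.4;0 0 0 0 6.55 0 3.4;0 0 0 0 6.55 0 3.4;0 0 0 0 6.55 0 3.4;0 0 0 0 6.55 0 3.4;0 0 0 0 6.55 0 3.4;0 0 0 0 6.55 0 3.4;0 0 0 0 6.55 0 3.4;0 0 0 0 6.55 0 3.4;0 3 0 0 0 0 3.4;0 0 0 0 0 0 3.4;0 0 0 0 0 0 3.4"
}}

```text
clock: 57.8
tcp_pos: [0.463, 0.1987, 0.1041]
orientation: [0.708, 0.022, -0.025, -0.706]
contact_force: [-0.5, -0.3, -2.5]
gripper_width: 0.471
```

```bash
python3 - <<'E'
from h import *
goto(*st(111,8),.0425,3.6)
s=Cam("scene"); s.crop("s14",300,140,130,90,6)
E
```

```text
t 57.8 tcp [0.463  0.1987 0.1041] yaw 3.79 F [-0.5 -0.3 -2.5] w 43.8
 -> shift cm [0.3  6.16 0.1 ] ry 0.19
```

View pics/s14.png

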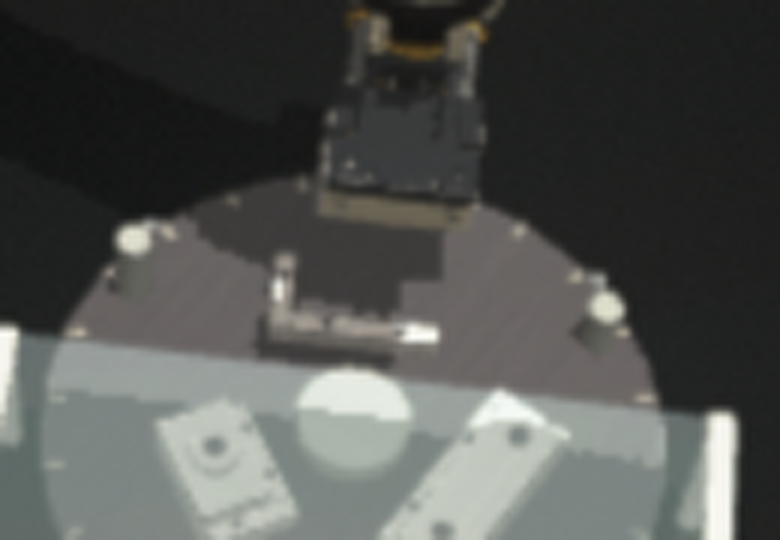

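{"method": "send_rows", "body": {
  "targets": "0.2 2.5 0 0 0 0 3.4;0 2 0 0 0 0 3.4;0 1.2 0 0 0 0 3.4;0 0.4 0 0 0 0 3.4;0 0 -0.2 0 0 0 3.4;0 0 -0.2 0 0 0 3.4;0 0 0 0 0 0 3.4;0 0 0 0 0 0 3.4"
}}

```text
clock: 58.52
tcp_pos: [0.467, 0.1962, 0.045]
orientation: [-0.707, -0.023, 0.022, 0.707]
contact_force: [0.8, 0.3, -3.1]
gripper_width: 0.472
```

{"method": "send_rows", "body": {
  "targets": "0 0 -0.1 0 0 0 3.4;0 0 -0.1 0 0 0 3.4;0 0.1 0 0 0 0 3.4;0 0 0 0 0 0 3.4;0 0 0 0 0 0 3.4"
}}

```text
clock: 58.93
tcp_pos: [0.4666, 0.1943, 0.0431]
orientation: [0.707, 0.023, -0.023, -0.707]
contact_force: [-0.3, 0.5, -2.9]
gripper_width: 0.473
```

{"method": "send_rows", "body": {
  "targets": "0 0 -0.1 0 0 0 3.4;0 0 -0.1 0 0 0 3.4;0 0.1 0 0 0 0 3.4;0 0 0 0 0 0 3.4;0 0 0 0 0 0 3.4"
}}

```text
clock: 59.35
tcp_pos: [0.4667, 0.1923, 0.042]
orientation: [0.707, 0.023, -0.023, -0.707]
contact_force: [0.7, -0.5, -3.1]
gripper_width: 0.472
```

{"method": "send_rows", "body": {
  "targets": "0 0 -0.1 0 0 0 3.4;0 0.1 -0.1 0 0 0 3.4;0 0 0 0 0 0 3.4;0 0 0 0 0 0 3.4"
}}

```text
clock: 59.68
tcp_pos: [0.4668, 0.1902, 0.041]
orientation: [0.707, 0.023, -0.023, -0.707]
contact_force: [-0.2, 0.1, -3.1]
gripper_width: 0.47
```

{"method": "send_rows", "body": {
  "targets": "0 0.1 -0.1 0 0 0 3.4;0 0 -0.1 0 0 0 3.4;0 0 0 0 0 0 3.4;0 0 0 0 0 0 3.4"
}}

```text
clock: 60.02
tcp_pos: [0.4669, 0.1902, 0.0408]
orientation: [-0.706, -0.024, 0.023, 0.708]
contact_force: [-3.2, 4.0, 5.7]
gripper_width: 0.471
```

{"method": "send_rows", "body": {
  "targets": "0 -0.1 0 0 0 0 4.6;0 0 0 0 0 0 5;0 0 0 0 0 0 5.3;0 0 0 0 0 0 5.3;0 0 0 0 0 0 5.3;0 -1.5 0 0 0 0 5.3;0 -2.5 0 0 0 0 5.3;0 -1.5 0 0 0 0 3;-1.9 0 0.4 0 0 0 0;-2.7 0 0 0 0 0 0;0 0 0 0 0 0 0;0 0 0 0 0 0 0;0 0 0 0 0 0 0;0 2 0 0 0 0 0;0 2.5 0 0 0 0 0;0 1.1 0 0 0 0 0;0 0 0 0 0 0 0"
}}

```text
clock: 61.43
tcp_pos: [0.4209, 0.1891, 0.038]
orientation: [0.707, 0.022, -0.024, -0.706]
contact_force: [0.2, -0.8, -0.1]
gripper_width: 0.006
```

```bash
python3 - <<'E'
from h import *
goto(*st(120,0),.037,3.7)
E
```

```text
t 61.43 tcp [0.4209 0.1891 0.038 ] yaw 3.71 F [ 0.2 -0.8 -0.1] w 0.5
 -> shift cm [ 3.64  0.09 -0.02] ry 0.01
```

{"method": "send_rows", "body": {
  "targets": "0.4 0 0 0 0 0 0;0.4 0 0 0 0 0 0;0.4 0 0 0 0 0 0;0.4 0 0 0 0 0 0;0.4 0 0 0 0 0 0;0.4 0 0 0 0 0 0;0.4 0 0 0 0 0 0;0.3 0 0 0 0 0 0;0.3 0 0 0 0 0 0;0.2 0 0 0 0 0 0;0 0 0 0 0 0 0;0 0 0 0 0 0 0"
}}

```text
clock: 62.43
tcp_pos: [0.4566, 0.1919, 0.0404]
orientation: [-0.707, -0.023, 0.023, 0.707]
contact_force: [-5.4, 1.5, 4.7]
gripper_width: 0.006
```

{"method": "send_rows", "body": {
  "targets": "0.2 0 0 0 0 0 0;0.2 0 0 0 0 0 0;0 0 0 0 0 0 0;0 0 0 0 0 0 0"
}}

```text
clock: 62.77
tcp_pos: [0.4576, 0.1919, 0.0403]
orientation: [0.707, 0.022, -0.025, -0.706]
contact_force: [-15.9, 0.3, 12.2]
gripper_width: 0.003
```

{"method": "send_rows", "body": {
  "targets": "0.15 0 0 0 0 0 0;0.15 0 0 0 0 0 0;0 0 0 0 0 0 0;0 0 0 0 0 0 0"
}}

```text
clock: 63.1
tcp_pos: [0.4576, 0.1918, 0.0404]
orientation: [0.707, 0.022, -0.027, -0.706]
contact_force: [-26.8, 1.6, 21.3]
gripper_width: 0.005
```

{"method": "send_rows", "body": {
  "targets": "-0.8 0 0 0 0 0 0;-0.8 -1 0 0 0 0 0;0 -2.5 0 0 0 0 0;0 -2 2.8 0 0 0 0;2 0 2.9 0 0 0 0;2.6 0 0 0 0 0 0;0 0 0 0 0 0 0;0 2 0 0 0 0 0;0 2.5 0 0 0 0 0;0 1 0 0 0 0 0;0 0 -0.2 0 0 0 0;0 0 -0.2 0 0 0 0;0 0 0 0 0 0 0;0 0 0 0 0 0 0"
}}

```text
clock: 64.27
tcp_pos: [0.4908, 0.247, 0.0412]
orientation: [-0.707, -0.023, 0.022, 0.707]
contact_force: [0.4, 0.8, -0.4]
gripper_width: 0.004
```

```bash
python3 - <<'E'
from h import *
goto(*st(82,49.5),.037,3.7)
E
```

```text
t 64.27 tcp [0.4908 0.247  0.0412] yaw 3.7 F [ 0.4  0.8 -0.4] w 0.4
 -> shift cm [ 0.1   0.42 -0.4 ] ry 0.0
```

{"method": "send_rows", "body": {
  "targets": "0 0.1 -0.2 0 0 0 0;0 0 -0.2 0 0 0 0;0 0 -0.1 0 0 0 0;0 0 0 0 0 0 0;0 0 0 0 0 0 0"
}}

```text
clock: 64.68
tcp_pos: [0.4908, 0.2427, 0.0395]
orientation: [-0.706, -0.023, 0.023, 0.707]
contact_force: [1.0, 1.5, 2.5]
gripper_width: 0.004
```

{"method": "send_rows", "body": {
  "targets": "0 0 -0.15 0 0 0 0;0 0 -0.1 0 0 0 0;0 0 0 0 0 0 0;0 0 0 0 0 0 0"
}}

```text
clock: 65.02
tcp_pos: [0.4908, 0.2426, 0.0396]
orientation: [-0.705, -0.024, 0.023, 0.709]
contact_force: [-0.8, 8.6, 0.5]
gripper_width: 0.006
```

{"method": "send_rows", "body": {
  "targets": "0 0 -0.15 0 0 0 0;0 0 0 0 0 0 0;0 0 0.9 0 0 0 0;0 -3 0.3 0 0 0 0;0 -2.5 0 0 0 0 0;-2.5 0 -2.8 0 0 0 0;-2.5 0 -2.8 0 0 0 0;0 0 0 0 0 0 0;0 3 0 0 0 0 0;0 2 0 0 0 0 0;0 0.4 0 0 0 0 0;0.4 0 0 0 0 0 0;0.4 0 0 0 0 0 0;0.4 0 0 0 0 0 0;0.3 0 0 0 0 0 0;0.2 0 0 0 0 0 0;0 0 0 0 0 0 0;0 0 0 0 0 0 0"
}}

```text
clock: 66.52
tcp_pos: [0.4576, 0.1919, 0.0408]
orientation: [0.707, 0.022, -0.025, -0.707]
contact_force: [-14.3, 1.1, 8.7]
gripper_width: 0.007
```

{"method": "send_rows", "body": {
  "targets": "0.2 0 0 0 0 0 0;0.1 0 0 0 0 0 0;0 0 0 0 0 0 0;0 0 0 0 0 0 0"
}}

```text
clock: 66.85
tcp_pos: [0.4577, 0.1918, 0.0408]
orientation: [0.707, 0.022, -0.027, -0.706]
contact_force: [-24.7, 1.5, 17.1]
gripper_width: 0.005
```

{"method": "send_rows", "body": {
  "targets": "-1 0 0 0 0 0 0;-1.2 -2 0 0 0 0 2;0 -3.5 0 0 0 0 5;0 -3 0 0 0 0 5;0 0 0 0 -6.9 0 5;0 0 0 0 -6.9 0 5;0 0 0 0 -6.9 0 5;0 0 0 0 -6.9 0 5;0 0 0 0 -6.9 0 5;0 0 0 0 -6.9 0 5;0 0 0 0 -6.9 0 5;0 0 0 0 -6.9 0 5;0 0 0 0 -6.9 0 5;0 0 0 0 -6.9 0 5;0 0 0 0 -6.9 0 5;0 0 0 0 -6.9 0 5;0 0 0 0 -6.9 0 5;0 0 0 0 -6.9 0 5;0 0 0 0 -6.9 0 5;0 0 0 0 -6.9 0 5"
}}

```text
clock: 68.52
tcp_pos: [0.4424, 0.1904, 0.1259]
orientation: [0.383, 0.595, -0.594, -0.383]
contact_force: [-0.3, 0.3, 0.6]
gripper_width: 0.536
```

{"method": "send_rows", "body": {
  "targets": "0 0 0 0 -6.9 0 5;0 0 0 0 -6.9 0 5;0 0 0 0 -6 0 5;0 0 0 0 0 0 5"
}}

```text
clock: 68.85
tcp_pos: [0.4423, 0.1904, 0.1258]
orientation: [0.276, 0.651, -0.651, -0.275]
contact_force: [-0.1, -0.5, -0.3]
gripper_width: 0.534
```

```bash
python3 - <<'E'
from h import *
goto(*pol(.145,243.7),.04,134)
t=Cam("top"); s=Cam("scene")
posts(t,((243.4,.08),),240); posts(s,((243.4,.08),(123.4,.065)),150)
E
```

```text
t 68.85 tcp [0.4423 0.1904 0.1258] yaw 134.14 F [-0.1 -0.5 -0.3] w 49.7
 -> shift cm [-13.61   8.59   3.4 ] ry 0.14
post 243.4 r 0.1427 polar 244.26 209
post 243.4 r 0.1456 polar 243.57999999999998 58
post 123.4 r 0.1453 polar 124.8 57
```

{"method": "send_rows", "body": {
  "targets": "-2.7 0 0.68 0 0 0 5;-2.7 0 0.68 0 0 0 5;-2.7 0 0.68 0 0 0 5;-2.7 0 0.68 0 0 0 5;-2.8 0 0.68 0 0 0 5;0 0 0 0 0 0 5;0 3 0 0 0 0 5;0 3 0 0 0 0 5;0 2 0 0 0 0 5;0 0.6 0 0 0 0 5;0 0 0 0 0 0 1;0 0 0 0 0 0 1;0 0 0 0 0 0 1;0 0 0 0 0 0 1;0 0 0 0 0 0 1;0 0 0 0 0 0 1;0 0 0 0 0 0 1;0 0 0 0 0 0 1;0 0 0 0 0 0 1"
}}

```text
clock: 70.53
tcp_pos: [0.5127, 0.0685, 0.04]
orientation: [-0.278, -0.65, 0.651, 0.276]
contact_force: [1.9, -3.3, 5.9]
gripper_width: 0.187
```

{"method": "send_rows", "body": {
  "targets": "0.605 0 0.185 0 2.5 0 1;0.605 0 0.185 0 2.5 0 1;1.21 0 0.37 0 5 0 1;1.21 0 0.37 0 5 0 1;1.21 0 0.37 0 5 0 1;1.21 0 0.37 0 5 0 1;1.21 0 0.37 0 5 0 1;1.21 0 0.37 0 5 0 1;1.21 0 0.37 0 5 0 1;1.21 0 0.37 0 5 0 1;1.21 0 0.37 0 5 0 1;1.21 0 0.37 0 5 0 1;0.605 0 0.185 0 2.5 0 1;0.605 0 0.185 0 2.5 0 1;0 0 0 0 0 0 1;0 0 0 0 0 0 1"
}}

```text
clock: 71.87
tcp_pos: [0.4312, 0.1892, 0.0399]
orientation: [0.566, 0.424, -0.426, -0.564]
contact_force: [-5.1, -5.5, 14.6]
gripper_width: 0.189
```

```bash
python3 - <<'E'
from h import *
goto(*pol(.145,183.7),.04,74)
E
```

```text
t 71.87 tcp [0.4312 0.1892 0.0399] yaw 73.9 F [-5.1 -5.5 14.6] w 17.6
 -> shift cm [ 0.07 -0.01 -0.1 ] ry -0.1
```

{"method": "send_rows", "body": {
  "targets": "0 0 0 0 0 0 3;0 0 0 0 0 0 4;0 0 0 0 0 0 5;0 0 0 0 0 0 5;0 -2 0 0 0 0 5;0 -3 0 0 0 0 6;0 -3.5 0 0 0 0 7;0 -3.5 0 0 0 0 7;0 -3 0 0 0 0 7;-2.5 0 0 0 0 0 7;-3 0 0 0 0 0 7;-3 0 0 0 0 0 7;-3 0 0 0 0 0 7;-3 0 0 0 0 0 7;-3 0 0 0 0 0 7;-3 0 0 0 0 0 7;-3 0 0 0 0 0 7;-3 0 0 0 0 0 7;0 0 0 0 0 0 7;0 0 0 0 0 0 7"
}}

```text
clock: 73.53
tcp_pos: [0.3582, -0.0657, 0.189]
orientation: [0.566, 0.424, -0.424, -0.566]
contact_force: [-0.1, -1.1, -0.8]
gripper_width: 0.755
```

```bash
python3 - <<'E'
from h import *
goto(*pol(.145,183.7),.04,74)
t=Cam("top"); s=Cam("scene")
t.crop("t15",205,120,140,150,4); s.crop("s15",295,140,140,115,5)
a=cv2.imread("pics/t15.png"); b=cv2.imread("pics/s15.png"); b=cv2.resize(b,None,fx=600/575,fy=600/575)
cv2.imwrite("pics/c15.png",cv2.resize(np.hstack([a,b]),(790,370)))
cv2.imwrite("pics/s16.png",cv2.resize(s.im[155:255,305:425,::-1],(720,600),interpolation=cv2.INTER_CUBIC))
posts(t,((183.7,.08),),240); posts(s,((183.7,.08),),150)
E
```

```text
t 73.53 tcp [ 0.3582 -0.0657  0.189 ] yaw 73.68 F [-0.1 -1.1 -0.8] w 70.2
 -> shift cm [26.59 14.89  0.06] ry -0.32
post 183.7 r 0.144 polar 183.79 69
post 183.7 r 0.1527 polar 183.77 126
```

View pics/s16.png

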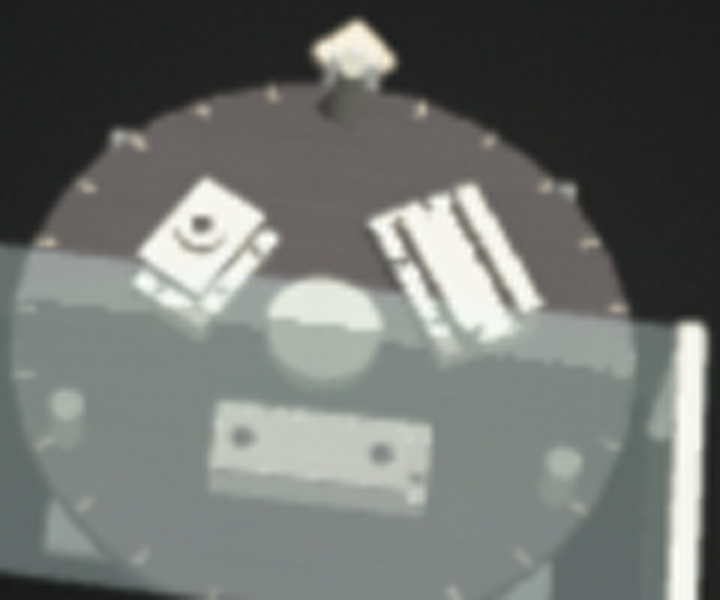

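Everything looks seated and the tall post is at the pointer. As a last check I'll draw the expected top outlines over the picture.

```bash
python3 - <<'E'
from h import *
s=Cam("scene"); k=6; x0,y0=305,155
im=cv2.resize(s.im[155:255,305:425,::-1],(720,600),interpolation=cv2.INTER_CUBIC)
for a,r,L,W,z in((183.75+60,80,60,40,.058),(123.75,82,80,44,.064),(3.75,78,100,36,.06)):
    u=np.radians(a); o=np.array([np.cos(u),np.sin(u)]); l=np.array([o[1],-o[0]])
    c=[np.r_[AX+((r+i*W/2)*o+j*L/2*l)/1000,z] for i,j in((1,1),(1,-1),(-1,-1),(-1,1))]
    p=((s.proj(c)-[x0,y0]+.5)*k-.5).round().astype(int); cv2.polylines(im,[p],True,(0,0,255),1)
cv2.imwrite("pics/ov.png",im)
E
```

```text
(no output)
```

View pics/ov.png

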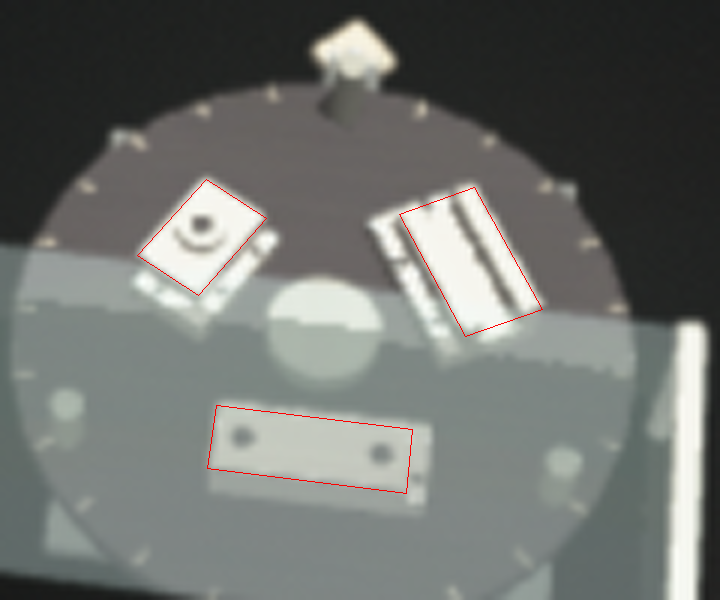

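The outlines match all three pieces, with the bright strips outside them being the fences. The robot is clear and still, so I'll hand in.

```bash
python3 -c "
from h import *
o,_=tool(); print(o['clock'],abs(o['qd']).max()); print(job.finish_job())"
```

```text
73.6833 0.017298408354543868
the job is handed in; nothing more can be done
None
```

The block, bar and channel are each loaded in their own nest, the tall post is at the pointer, and the job is handed in at about 74 s. The interface reports no verdict.

I gripped the posts to turn the wheel, set each piece just outside its nest at the pointer, then pushed it inward, sideways and inward again. Each inward push stopped firmly at 23–34 N and each sideways push at 8–19 N. The stopping positions matched across all three pieces.

- **Seating:** after the final turn, the expected seat outlines matched all three pieces in the scene picture. One pixel there is about 2–3 mm, so the flush fit rests mainly on the push forces.
- **Tall post:** it came out at about 183.8° against the pointer's 183.7°. The scene camera put it 153 mm from the wheel's axis, while the top camera and the gripper put it at 144–146 mm. I took the scene reading as a poor detection in front of the white pointer.
- **Bystanders:** the robot stayed well clear of the bottle, ring, case and screwdriver. I did not measure their positions again at the end.

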